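# Refit a heater controller: board, levers and battery tray

## Robot

A 6-joint arm with a two-finger parallel gripper is mounted at the origin on the work surface. World frame = base frame: x ahead of the robot, y to its left, z up, the work surface at z = 0. Lengths are in m, angles in rad, forces in N, time in s.
With the tool pointing down it reaches from about 0.4 to 0.825 m from the base axis. Payload 7 kg.
Tool frame: the origin (TCP) lies on the centre line of the jaws, within the pads' length; the fingertips stand 25 mm ahead of it and the grasp point (between the pads) lies 6 mm ahead of it (robot.nose_length is the distance from the TCP to the fingertips, in m); z points along the fingers, y is the line along which they close (so a half turn about z gives the same grasp; the last joint's range is limited). The gripper opens to 85 mm and grips with 20 to 120 N. Pads are 22 mm wide; open, the fingers measure 114 mm over their backs; the gripper's body (76 mm by 85 mm) begins 54 mm behind the grasp point. The pads swing forward as they close: fully open they stand 13 mm farther back than shut.
Start: joints at [1.456, 0.359, 0.012, 0, -1.224, -0.288], TCP at [0.265, 0.621, 0.22] pointing down, gripper open.
Joint ranges: [-3.07, 3.07], [-1.43, 2.12], [-1.02, 1.25], [-3.03, 1.67], [-3.05, -0], [-3.03, 3.03]. Speed limits (rad/s): [2.39, 2.39, 3.01, 3.14, 3.14, 3.14].

## Interface

Orientations are given as a unit quaternion [w, x, y, z].
In Python, from workcell import status, imaging, close_job, robot gives the robot as it stands.
- The arm moves only by the shell command python3 -m jog 'ROWS' [OPENING] [FORCE]. ROWS is JSON, a list of rows, each a list of 4 numbers: the shift along the tool's x, y, z in m, then the turn about the tool's z in rad. In form: [[dx, dy, dz, roll], ...]. A call has 1 to 20 rows; each row is the pose to reach, as a shift and turn from the pose commanded when the call began, along the tool's axes at that moment; what a row does not reach only later rows make up. A row lasts 1/10 s, in which the tool goes at most 50 mm and 8.59 degrees, less where a joint would pass 70% of its speed; a pose out of reach is approached as far as the arm can. A call with a gripper value outside its range is refused whole. OPENING is the closure, from 0 (fully open) to 1 (shut), set as the call begins (- or left out, the last holds). The fingers move at their own pace and stop on an object; FORCE is the grip in N (left out, the last holds). Time passes only in rows, so rows that repeat a pose let the fingers close. It gives the time, the measured TCP pose, the force, the opening and the grip force at its end, in the units of the state.
- status.read_state(): the state, without advancing time (a new reading comes with each control period).
- imaging.camera(name): name is "side" or "top" or "wrist"; returns (picture, depth): 384x512x3 uint8, red, green, blue; 384x512 float32, m along the optical axis (not along the pixel's ray), 0 where there is no reading.
- imaging.calibration(name): a dict with "intrinsics" (3x3 intrinsics, pixels), "rvec" (rotation vector, rad) and "tvec" (3), from world to camera coordinates, as OpenCV has them; the wrist camera has in their place "mount" (4x4, takes a point from camera to tool coordinates, whose origin is the TCP and whose axes are the flange's). Camera axes: x right, y down, z forward; pixel columns grow to the right and rows downward; lengths in m; the calibration is good to about 2 mm. A picture is of the moment at which its call begins: read the wrist's pose just before it. calibration takes no time and is no camera call.
- close_job(): hands the job in; it is judged then, once.
Trained networks look in the newest picture that a camera, given by its name, has taken for a name from the list of things; names that differ only in an ending like _2 or _b are one class to them, and where a whole thing is asked for, a point or a joint stands for the part that bears it (a point fixed in the world has none). Each returns a list of dicts, best first, with "score" (0 to 1); they miss things now and then, are a little off and sometimes report something else, mostly with a low value. They report only what shows in the picture. A call takes as long as a camera call. They do not tell look-alikes from the thing itself.
- imaging.recognise(camera, query): "uv" ([column, row] in pixels, amid what is visible of it).
- imaging.regions_of(camera, query): "mask" (384x512 bool, what is visible of it) and "uv" ([column, row] in pixels, amid what is visible of it).
The state is a dict: "time": time; "joint_pos": joint angles; "qvel": joint speeds; "joint_efforts": joint torques, N m; "tool_pos": TCP position; "eef_rot": TCP orientation; "force": force on the tool from outside, world axes, zero at the start; "moment": the same for the moment, N m; "opening": finger opening in m; "gripper_force": force on a finger pad.
Only numpy, scipy, OpenCV 4.12 (cv2) and the standard library are available. Lean on these libraries where they do the work, as an engineer would, in place of code of your own. Each camera call takes 0.05 s, during which the arm holds its last target. There are 200 camera calls.

## Task

Get the heater controller ready: load every battery pack lying on the bench into the tray, one lying down in each pocket, and then slide the loaded tray fully home in its open-topped bay. Also slide the circuit board, brass edge first, between the two card guides of the card cage up to its connector, and swing both ejector levers fully in behind it so that it is seated home. Leave the other things on the bench where they are.

Things in the scene. Friction and masses are not known exactly. Their poses are not given: they have to be found in the camera images.
- cage: Card cage, fixed; position and yaw (to 0.12 rad) vary, left or right of the bay. Origin: centre of its underside; +x points into the cage, z up. Grey base plate 165 x 150 x 10 mm (x -85 to 80, y +-75; front edge bevelled down to x -98) carries two black card guides along x (x -52 to 58 mm), a connector bar and, behind it, a plate 50 mm high at x 70 to 80. Open above. The board slides on the plate.
- cage_mouth (a point): Centre of the flared mouth of the guides, at (-71, 0, 10) mm in the cage. Guide walls: inner faces at y +-41.5 mm (1.5 mm play a side), flaring to about +-48 mm from x = -50 to -71; tops 24 mm above the bench. Lips overhang the board's edges by about 3 mm; their underside is 17.5 mm above the bench (3.5 mm play above the board), ramping up to 24 mm at the mouth.
- cage_seat (a point): Where the board's origin is when seated: (0, 0, 10) mm in the cage frame.
- connector (a joint): The cage's plastic connector bar, 70 mm wide, 10 to 28 mm above the bench: face at x = 53 mm in the cage at 0; slides stiffly along +x (about 10 N, no spring back) to 0.007 m (face at 60 mm) as the board is pressed home. So a board that just rests against it has its origin at x = -7 mm in the cage, 7 mm short of seated.
- board: Loose green circuit board 120 x 80 x 4 mm, about 0.2 kg, lying flat. Origin: centre of its underside; +x towards its brass-plated edge (goes in first). An upright finned aluminium heat sink in its middle is the grip: 44 mm long (x), 12 mm thick (y), 4 to 50 mm above the underside; chips beside it up to 5 mm high. Starts before the cage mouth, out of line, turned up to 0.5 rad.
- board_edge (a point): Middle of the board's brass front edge, 60 mm along +x from the board's origin. Seated: x = 60 mm in the cage frame.
- lever_left (a joint): Ejector lever at the cage's +y side, rad, upright pivot at (-70, 54) mm in the cage. 0: splayed 0.3 rad outwards from the cage's -x; 0.3: along -x; 1.87 (stop): swung in across the mouth, along -y, behind the board. Starts at 0 to 0.25, clear of the board; stays where left (0.04 N m). Its nose, 22 mm from the pivot, drives the board home in the last 0.35 rad (up to 7 N at the post).
- lever_right (a joint): The mirror lever at the cage's -y side, pivot at (-70, -54) mm in the cage; same values, swings in towards +y.
- post_left (a point): Top centre of the upright round black post at the end of the left lever: 12 mm in diameter, free from 19 to 55 mm above the bench, 34 mm from the pivot. With both levers in, the two posts stand 40 mm apart. It can be pinched or pushed.
- post_right (a point): The same for the right lever.
- bay: Battery bay, fixed; position and yaw (to 0.12 rad) vary. Origin: centre of its underside; +x points into it. No floor (the tray slides on the bench), open above. Sides: inner faces y +-78 mm, x -78 to 78, 40 mm high, each with a steel lip in to y +-70.5 mm, 10 to 15 mm above the bench, over the tray's flange. Stop face at x = 77 mm. Mouth plates flare from x -76 to -104 mm, 22 mm high, to y +-88.
- bay_home (a point): Where the tray's origin is when it is fully home against the stop: (2, 0, 0) mm in the bay frame.
- tray: Loose aluminium tray 150 (x) x 152 mm, about 0.3 kg empty. Origin: centre of its underside; +x end goes in first. Base 6 mm thick, its flanges at y +-68 to +-76 mm run under the bay's lips. Walls 15 mm high form four pockets, 69 x 46 mm, centred at (+-37, +-42) mm, floor 6 mm up (the 32 mm strip between them stays empty). Starts before the bay, about 190 mm short of home, up to 25 mm out of line, turned up to 0.15 rad.
- tray_grip (a point): Top centre of the tray's upright black grip plate, 60 mm above the tray's underside over its origin: 10 mm thick (x), 30 mm wide (y); 44 mm is free between the packs on either side of it (y), 12 mm between rows.
- pack1: Battery pack, grey block with a white band, 62 x 40 x 32 mm, 0.12 kg, on the bench at left or right. Origin at the block's centre; x along the 62 mm, y along the 40 mm, z up at the start. Two to four are present, all alike; any pocket will do, lengthwise along the tray's x. In a pocket its centre is 22 mm above the tray's underside.
- pack2: Battery pack, grey block with a white band, 62 x 40 x 32 mm, 0.12 kg, on the bench at left or right. Origin at the block's centre; x along the 62 mm, y along the 40 mm, z up at the start. Two to four are present, all alike; any pocket will do, lengthwise along the tray's x. In a pocket its centre is 22 mm above the tray's underside.
- pack3: Battery pack, grey block with a white band, 62 x 40 x 32 mm, 0.12 kg, on the bench at left or right. Origin at the block's centre; x along the 62 mm, y along the 40 mm, z up at the start. Two to four are present, all alike; any pocket will do, lengthwise along the tray's x. In a pocket its centre is 22 mm above the tray's underside.
- pack4: Battery pack, grey block with a white band, 62 x 40 x 32 mm, 0.12 kg, on the bench at left or right. Origin at the block's centre; x along the 62 mm, y along the 40 mm, z up at the start. Two to four are present, all alike; any pocket will do, lengthwise along the tray's x. In a pocket its centre is 22 mm above the tray's underside.
- tape: Bystander: roll of tape, 60 mm across, 24 mm high, between cage and bay. Leave alone.
- jar: Bystander: jar 48 mm across, 62 mm high, between cage and bay. Leave alone.
- driver: Bystander: screwdriver lying behind. Leave alone.
- spanner: Bystander: spanner lying behind. Leave alone.
- mug: Bystander: cup 68 mm across, 64 mm high, at the left. Leave alone.
- spare_block: Bystander: small carton 90 x 60 x 50 mm at the right. Leave alone.
Not all that is in view belongs to the job. Leave any pink or purple look-alike of the pack3 alone.

How it is judged:
By the outcome, as a careful person would: the job done as asked, in the order asked, and still so for the second after the job is handed in, with the robot touching nothing.
Of pack1, pack2, pack3, pack4 only 2 to 4 are there at a start; the rules pass over those that are not, and their reading is None.
At some moment in a run one of pack1, pack2, pack3, pack4, board may be knocked a few centimetres aside while the robot is not near it.
Once in a run the grip may slacken for a moment while it holds something.
It also fails if it takes over 210 s, if anything falls off the work surface, if the arm or the gripper's body presses on something with over 40 N, if the wrist force passes 120 N, or if a joint passes its speed limit or range.

## Working session

There is one attempt and no reset: what is moved stays moved. The work goes in short steps, Python scripts to look and compute and a shell command to move; the robot and the scene stay as the last step left them, time stands still between calls to the robot, and variables do not carry over. Pictures are saved under pics/ and viewed, at most 14 in all, crops included, and the job is handed in when it is done.

```bash
ls; mkdir -p pics; cat > h.py <<'E'
import numpy as np, cv2, json
from scipy.spatial.transform import Rotation as R
from workcell import status, imaging, robot
def cam2world(name):
    c=imaging.calibration(name); K=np.array(c["intrinsics"])
    T=np.eye(4)
    if "mount" in c:
        s=status.read_state(); q=s["eef_rot"]
        W=np.eye(4); W[:3,:3]=R.from_quat([q[1],q[2],q[3],q[0]]).as_matrix(); W[:3,3]=s["tool_pos"]
        T=W@np.array(c["mount"])
    else:
        M=np.eye(4); M[:3,:3]=cv2.Rodrigues(np.array(c["rvec"],float))[0]; M[:3,3]=np.ravel(c["tvec"])
        T=np.linalg.inv(M)
    return K,T
def shot(name,fn=None):
    K,T=cam2world(name); p,d=imaging.camera(name)
    if fn: cv2.imwrite("pics/"+fn,p[:,:,::-1])
    v,u=np.mgrid[0:384,0:512]
    c=np.stack([(u-K[0,2])/K[0,0]*d,(v-K[1,2])/K[1,1]*d,d],-1)
    P=c@T[:3,:3].T+T[:3,3]; P[d<=0]=np.nan
    return p,P
E
python3 - <<'E'
from h import *
s=status.read_state(); print({k:np.round(v,3).tolist() for k,v in s.items()})
for n in ("top","side"):
    p,P=shot(n,n+"0.png"); np.savez(n+"0.npz",p=p,P=P)
    for q in ("cage","board","tray","bay","pack1","post_left","post_right","tray_grip","spare_block"):
        r=imaging.recognise(n,q)
        print(n,q,[(round(x["score"],2),np.round(x["uv"]).tolist(),np.round(P[int(x["uv"][1]),int(x["uv"][0])],3).tolist()) for x in r[:6]])
E
```

```text
pics
{'time': 0.0, 'joint_pos': [1.456, 0.359, 0.011, -0.0, -1.224, -0.288], 'qvel': [0.0, 0.001, 0.0, 0.0, -0.0, -0.001], 'joint_efforts': [0.001, -58.332, 29.342, 6.937, -0.006, -0.0], 'tool_pos': [0.264, 0.621, 0.219], 'eef_rot': [0.001, 0.98, -0.2, -0.0], 'force': [-0.062, 0.328, 0.01], 'moment': [-0.001, -0.019, 0.015], 'gripper_force': 0.0, 'opening': 0.085}
top cage []
top board [(0.31, [221.0, 150.0], [0.707, 0.166, 0.032])]
top tray [(0.72, [316.0, 219.0], [0.472, -0.135, 0.012])]
top bay [(0.85, [327.0, 140.0], [0.726, -0.184, 0.034]), (0.49, [320.0, 221.0], [0.459, -0.144, 0.062])]
top pack1 [(0.78, [122.0, 240.0], [0.418, 0.489, 0.033]), (0.62, [159.0, 189.0], [0.582, 0.375, 0.027]), (0.61, [161.0, 231.0], [0.444, 0.364, 0.029]), (0.59, [171.0, 266.0], [0.328, 0.333, 0.032]), (0.41, [223.0, 169.0], [0.647, 0.165, 0.012])]
top post_left [(0.6, [210.0, 196.0], [0.548, 0.206, 0.045])]
top post_right [(0.35, [273.0, 158.0], [0.663, -0.004, 0.066])]
top tray_grip [(0.87, [324.0, 225.0], [0.452, -0.16, 0.008]), (0.49, [222.0, 229.0], [0.444, 0.168, 0.043])]
top spare_block [(0.78, [375.0, 147.0], [0.695, -0.333, 0.045])]
side cage [(0.9, [270.0, 177.0], [0.663, 0.154, 0.007]), (0.34, [233.0, 178.0], [0.546, 0.202, 0.018])]
side board [(0.88, [208.0, 197.0], [0.427, 0.146, 0.024])]
side tray [(0.59, [260.0, 264.0], [0.447, -0.155, 0.004])]
side bay [(0.23, [207.0, 196.0], [0.426, 0.153, 0.023])]
side pack1 [(0.78, [163.0, 178.0], [0.329, 0.307, 0.034]), (0.76, [218.0, 151.0], [0.559, 0.347, 0.032]), (0.65, [187.0, 157.0], [0.442, 0.371, 0.033]), (0.56, [168.0, 150.0], [0.407, 0.469, 0.021])]
side post_left []
side post_right []
side tray_grip [(0.62, [262.0, 267.0], [0.441, -0.171, 0.017])]
side spare_block [(0.89, [375.0, 272.0], [0.673, -0.355, 0.05])]
```

```bash
python3 -m jog --help 2>&1 | head -20
```

```text
invalid input: not JSON, or not a number
```

```bash
python3 - <<'E'
import cv2
a=cv2.imread("pics/top0.png")
cv2.imwrite("pics/top0b.png",cv2.resize(a[80:320,70:440],None,fx=2.15,fy=2.15,interpolation=cv2.INTER_CUBIC))
E
```

```text
(no output)
```

View pics/top0b.png

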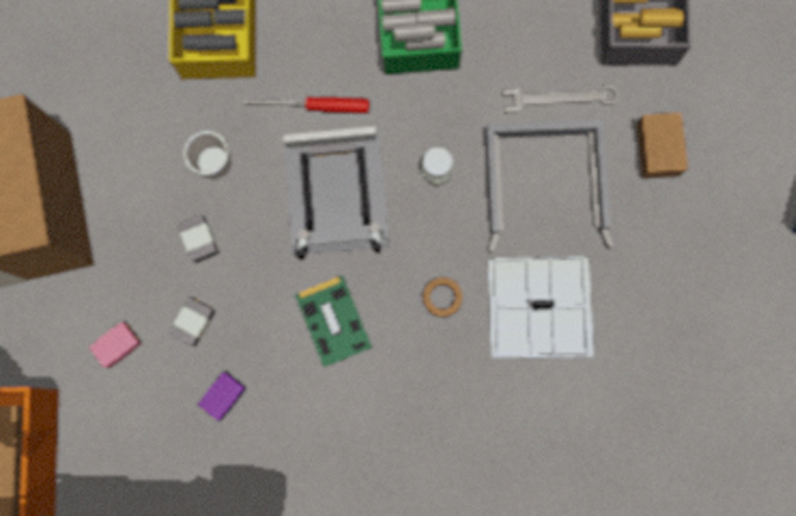

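View pics/side0.png

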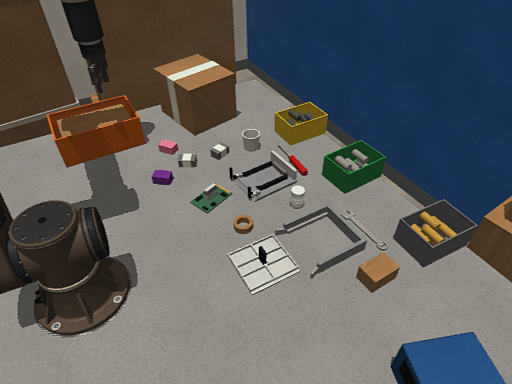

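Top view (full-picture pixels): white-banded grey packs are at (159,189) and (161,231). The look-alikes, pink (122,240) and purple (171,266), stay put. Board is at (223,228), tray (322,223), bay (327,140) and cage (226,165). I'll take the close wrist crop of the two packs next.

```bash
cat >> h.py <<'E'
def yaw():
    q=status.read_state()["eef_rot"]; m=R.from_quat([q[1],q[2],q[3],q[0]]).as_matrix()
    return np.arctan2(m[1,0],m[0,0])
def go(x,y,z,a=None,any_half=True):
    """tool-axis shift and roll to bring TCP to world x,y,z with tool-x yaw a"""
    s=status.read_state(); q=s["eef_rot"]; m=R.from_quat([q[1],q[2],q[3],q[0]]).as_matrix()
    d=m.T@(np.array([x,y,z])-s["tool_pos"]); roll=0
    if a is not None:
        roll=yaw()-a
        P=np.pi if any_half else 2*np.pi
        roll=(roll+P/2)%P-P/2
    print("shift",np.round(d,4).tolist(),"roll",round(float(roll),3),"j6",round(float(s["joint_pos"][5]),2),"rows>=",int(np.ceil(max(np.linalg.norm(d)/.05,abs(roll)/.149))))
E
python3 - <<'E'
from h import *
c=imaging.calibration("wrist"); print(np.round(c["mount"],3).tolist(),np.round(c["intrinsics"]).tolist(), robot.nose_length)
for n in ("top","side"): print(np.round(cam2world(n)[1],3).tolist())
go(0.50,0.34,0.30,0)
z=np.load("top0.npz"); P=z["P"]; p=z["p"]
# rough rectangles from top depth
for nm,c0,r,z0,z1 in (("pA",(.575,.372),.05,.024,.045),("pB",(.444,.364),.05,.024,.045),("sink",(.444,.168),.06,.035,.07),("grip",(.455,-.155),.06,.045,.08)):
    m=(np.hypot(P[...,0]-c0[0],P[...,1]-c0[1])<r)&(P[...,2]>z0)&(P[...,2]<z1)
    q=P[m][:,:2].astype(np.float32); print(nm,m.sum(),cv2.minAreaRect(q) if len(q)>3 else None)
E
```

```text
[[-0.001, -0.949, -0.315, 0.079], [1.0, -0.001, 0.0, -0.0], [-0.0, -0.315, 0.949, -0.152], [0.0, 0.0, 0.0, 1.0]] [[336.0, 0.0, 255.0], [0.0, 336.0, 195.0], [0.0, 0.0, 1.0]] 0.025
[[-0.022, -0.985, 0.174, 0.304], [-0.999, 0.027, 0.025, 0.039], [-0.03, -0.173, -0.984, 1.508], [0.0, 0.0, 0.0, 1.0]]
[[0.87, -0.342, 0.356, 0.129], [-0.494, -0.584, 0.644, -0.708], [-0.012, -0.736, -0.677, 0.861], [0.0, 0.0, 0.0, 1.0]]
shift [0.3267, 0.1662, -0.0798] roll -0.403 j6 -0.29 rows>= 8
pA 232 ((0.5743849873542786, 0.3658415377140045), (0.06252080202102661, 0.04150881990790367), 20.1144962310791)
pB 242 ((0.44707632064819336, 0.37312155961990356), (0.04091264680027962, 0.06206918880343437), 58.764007568359375)
sink 59 ((0.4441043734550476, 0.16140490770339966), (0.043522316962480545, 0.013127023354172707), 20.184480667114258)
grip 31 ((0.4578248858451843, -0.15244494378566742), (0.009921431541442871, 0.028733614832162857), 0.09705476462841034)
```

```bash
python3 - <<'E'
from h import *
go(0.5744,0.3658,0.16,0.351)
E
```

```text
shift [0.385, 0.1133, 0.0602] roll -0.754 j6 -0.29 rows>= 9
```

```bash
python3 -m jog '[[0.385,0.113,0,-0.754],[0.385,0.113,0,-0.754],[0.385,0.113,0,-0.754],[0.385,0.113,0,-0.754],[0.385,0.113,0,-0.754],[0.385,0.113,0,-0.754],[0.385,0.113,0,-0.754],[0.385,0.113,0,-0.754],[0.385,0.113,0.06,-0.754],[0.385,0.113,0.06,-0.754],[0.385,0.113,0.06,-0.754],[0.385,0.113,0.06,-0.754]]' 0 40
cat >> h.py <<'E'
def rect(P,c0,r,z0,z1):
    m=(np.hypot(P[...,0]-c0[0],P[...,1]-c0[1])<r)&(P[...,2]>z0)&(P[...,2]<z1)
    q=P[m][:,:2].astype(np.float32)
    if len(q)<8: return None
    (c,(w,h),a)=cv2.minAreaRect(q); a=np.radians(a)
    if h>w: w,h,a=h,w,a+np.pi/2
    a=(a+np.pi/2)%np.pi-np.pi/2
    return np.round([*c,w,h,a,np.median(P[m][:,2])],4).tolist(),int(m.sum())
E
python3 - <<'E'
from h import *
p,P=shot("wrist","w1.png")
print(rect(P,(.5744,.3658),.055,.024,.045),rect(P,(.447,.373),.055,.024,.045))
go(0.5744,0.3658,0.038,0.351)
E
```

```text
time: 2.2
tool_pos: [0.5747, 0.3672, 0.1618]
eef_rot: [-0.0, 0.984, 0.175, 0.001]
force: [0.5, -0.6, 0.1]
opening: 0.0855
gripper_force: 0.0
([0.5714, 0.3673, 0.0621, 0.0403, 0.3731, 0.031], 3116) ([0.4439, 0.3749, 0.0623, 0.0412, -0.5083, 0.031], 2363)
shift [-0.0014, 0.0016, 0.1245] roll 0.002 j6 1.07 rows>= 3
```

View pics/w1.png

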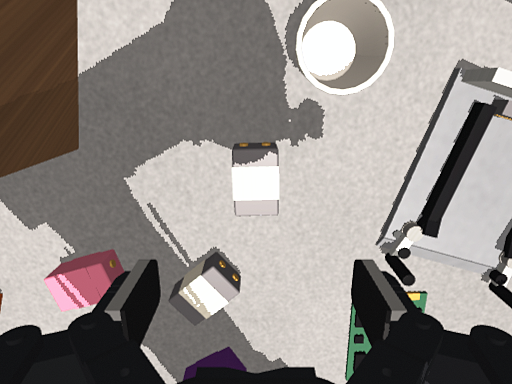

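The close view shows grey, white-banded packs at (257,185) and (208,285), with the pink one excluded at (85,280). I'll grasp the first.

```bash
python3 -m jog '[[-0.003,0.001,0.05,-0.014],[-0.003,0.001,0.10,-0.014],[-0.003,0.001,0.124,-0.014],[-0.003,0.001,0.124,-0.014],[-0.003,0.001,0.124,-0.014]]' 0 40
python3 -m jog '[[0,0,0,0],[0,0,0,0],[0,0,0,0],[0,0,0,0],[0,0,0,0],[0,0,0,0],[0,0,0,0]]' 1 60
python3 -m jog '[[0,0,-0.05,0],[0,0,-0.1,0],[0,0,-0.12,0],[0,0,-0.12,0]]'
python3 - <<'E'
from h import *
z=np.load("top0.npz"); P=z["P"]; p=z["p"]
# tray: points 3..20mm near, bay: 30-45mm
print("tray",rect(P,(.46,-.152),.12,.004,.025)); print("grip",rect(P,(.46,-.152),.04,.045,.08))
print("bay",rect(P,(.70,-.18),.14,.028,.055))
s=imaging.regions_of
E
```

```text
time: 2.75
tool_pos: [0.5728, 0.3658, 0.0383]
eef_rot: [-0.0, 0.983, 0.182, 0.001]
force: [1.0, -0.2, -0.3]
opening: 0.0852
gripper_force: 0.0
time: 3.45
tool_pos: [0.572, 0.364, 0.0361]
eef_rot: [0.0, 0.983, 0.182, -0.0]
force: [-0.0, 0.1, -0.8]
opening: -0.0001
gripper_force: 0.0
time: 3.85
tool_pos: [0.5738, 0.3656, 0.161]
eef_rot: [-0.002, 0.983, 0.182, 0.003]
force: [-0.7, 0.4, -1.0]
opening: 0.0001
gripper_force: 0.0
tray ([0.461, -0.1526, 0.2346, 0.2342, -1.4517, 0.0078], 1955)
grip ([0.4578, -0.1524, 0.0287, 0.0099, -1.5691, 0.0595], 31)
bay ([0.6589, -0.1993, 0.238, 0.1601, 1.5546, 0.0397], 578)
```

```bash
python3 -m jog '[[0,0,-0.02,0],[0,0,-0.04,0],[0,0,-0.04,0],[0,0,-0.04,0]]' 0
python3 - <<'E'
from h import *
p,P=shot("wrist","w2.png")
print(rect(P,(.5744,.3658),.06,.024,.045),rect(P,(.447,.373),.055,.024,.045))
for x in imaging.recognise("wrist","pack1"): print(round(x["score"],2),x["uv"],P[int(x["uv"][1]),int(x["uv"][0])])
E
```

```text
time: 4.25
tool_pos: [0.5717, 0.364, 0.1955]
eef_rot: [-0.0, 0.983, 0.181, -0.0]
force: [0.0, 0.2, 0.2]
opening: 0.0579
gripper_force: 0.0
([0.5712, 0.3672, 0.0625, 0.0403, 0.3818, 0.031], 2586) ([0.4439, 0.3748, 0.062, 0.0413, -0.5325, 0.031], 1547)
0.96 [256.9, 162.6] [0.57907908 0.36747732 0.03085751]
0.86 [213.6, 347.1] [0.35499301 0.33572961 0.03154251]
0.79 [97.0, 258.1] [0.42169218 0.48814213 0.03072587]
0.56 [213.0, 261.4] [0.46228342 0.3718813  0.03094894]
0.5 [494.4, 112.3] [0.70166577 0.17660851 0.02631149]
```

View pics/w2.png

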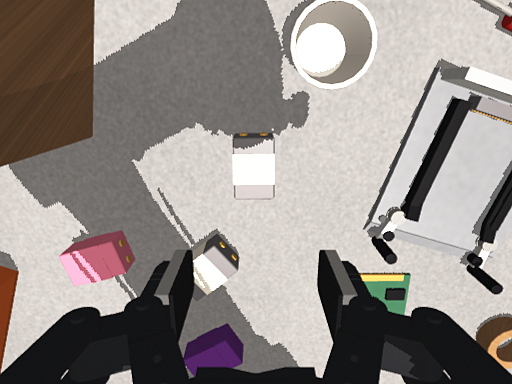

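The pack didn't move and the fingers shut on nothing, so I'll check the fingertip position in depth.

```bash
python3 -m jog '[[0,0,0,0],[0,0,0,0],[0,0,0,0],[0,0,0,0],[0,0,0,0],[0,0,0,0]]' 0.5
python3 - <<'E'
from h import *
p,P=shot("wrist","w3.png"); s=status.read_state(); q=s["eef_rot"]; m=R.from_quat([q[1],q[2],q[3],q[0]]).as_matrix()
L=(P-s["tool_pos"])@m
k=(L[...,2]<.08)&np.isfinite(L[...,2])&(np.abs(L[...,0])<.03)
print(k.sum(),np.nanmax(L[k],0),np.nanmin(L[k],0),np.percentile(L[k][:,2],[50,90,99]))
for sgn in (1,-1):
    kk=k&(L[...,1]*sgn>0)&(L[...,2]>0); print(np.round(np.nanmin(L[kk],0),3),np.round(np.nanmax(L[kk],0),3))
print(s["opening"],s["gripper_force"])
E
python3 -m jog '[[0,0,0,0],[0,0,0,0],[0,0,0,0],[0,0,0,0],[0,0,0,0],[0,0,0,0]]' 0
```

```text
time: 4.95
tool_pos: [0.572, 0.3641, 0.1962]
eef_rot: [-0.0, 0.983, 0.182, 0.0]
force: [0.1, 0.2, 0.4]
opening: 0.0426
gripper_force: 0.0
29283 [0.02998128 0.06021144 0.07996191] [-0.0137468  -0.1699937  -0.09527388] [-0.06971584 -0.04209959 -0.017805  ]
time: 5.6
tool_pos: [0.572, 0.3641, 0.1962]
eef_rot: [0.0, 0.983, 0.182, 0.0]
force: [0.4, -0.8, -0.3]
opening: 0.0852
gripper_force: 0.0Traceback (most recent call last):
  File "<stdin>", line 7, in <module>
    res = np.fmin.reduce(a, axis=axis, out=out, **kwargs)
ValueError: zero-size array to reduction operation fmin which has no identity
```

```bash
cat > tip.py <<'E'
from h import *
p,P=shot("wrist","tip%d.png"%int(status.read_state()["time"]*100)); s=status.read_state(); q=s["eef_rot"]; m=R.from_quat([q[1],q[2],q[3],q[0]]).as_matrix()
L=(P-s["tool_pos"])@m
k=(np.abs(L[...,0])<.03)&(np.abs(L[...,1])<.07)&(L[...,2]<.06)&(L[...,2]>-.06)
for sg in (1,-1):
    a=L[k&(L[...,1]*sg>0)]; v=np.argwhere(k&(L[...,1]*sg>0))
    i=np.argsort(-a[:,2])[:400:50]; print(np.round(a[i],3).tolist(), v[i][:3].tolist())
print("bench z",np.round(np.nanpercentile(P[...,2],[5,30,50]),4), s["opening"])
E
python3 tip.py
python3 -m jog '[[0,0,0,0],[0,0,0,0],[0,0,0,0],[0,0,0,0],[0,0,0,0],[0,0,0,0]]' 0.5
python3 tip.py
python3 -m jog '[[0,0,0,0],[0,0,0,0],[0,0,0,0],[0,0,0,0],[0,0,0,0],[0,0,0,0]]' 1
python3 tip.py
python3 -m jog '[[0,0,0,0],[0,0,0,0],[0,0,0,0],[0,0,0,0]]' 0
```

```text
[[-0.004, 0.042, -0.023], [0.002, 0.041, -0.025], [-0.012, 0.042, -0.027], [0.009, 0.045, -0.028], [-0.012, 0.042, -0.028], [0.003, 0.041, -0.029], [0.005, 0.041, -0.03], [0.007, 0.041, -0.031]] [[283, 352], [273, 354], [303, 353]]
[[-0.009, -0.044, -0.023], [-0.001, -0.044, -0.025], [0.005, -0.044, -0.026], [0.005, -0.044, -0.028], [-0.002, -0.044, -0.029], [0.01, -0.046, -0.029], [-0.005, -0.044, -0.03], [0.01, -0.048, -0.031]] [[291, 160], [279, 157], [269, 155]]
bench z [-0.0021 -0.001  -0.0003] 0.08507291852160251
time: 6.25
tool_pos: [0.572, 0.3641, 0.1962]
eef_rot: [0.0, 0.983, 0.182, -0.0]
force: [0.2, 0.2, -0.6]
opening: 0.0425
gripper_force: 0.0
[[0.002, 0.02, -0.011], [-0.008, 0.02, -0.015], [-0.012, 0.02, -0.017], [0.005, 0.029, -0.019], [-0.01, 0.02, -0.02], [-0.005, 0.02, -0.021], [0.009, 0.024, -0.022], [0.01, 0.026, -0.024]] [[257, 301], [280, 301], [290, 301]]
[[0.003, -0.023, -0.011], [0.003, -0.023, -0.016], [0.01, -0.023, -0.018], [0.009, -0.026, -0.019], [0.01, -0.025, -0.02], [-0.002, -0.023, -0.021], [-0.006, -0.023, -0.022], [0.002, -0.023, -0.023]] [[255, 210
[... 167 characters left out ...]
0.5, -0.0, -0.1]
opening: 0.0
gripper_force: 0.0
[[0.009, 0.003, -0.014], [0.01, 0.001, -0.017], [0.01, 0.001, -0.019], [0.01, 0.0, -0.021], [0.01, 0.005, -0.023], [0.01, 0.001, -0.024], [0.006, 0.008, -0.026], [0.01, 0.002, -0.027]] [[246, 265], [249, 261], [251, 261]]
[[0.009, -0.002, -0.013], [0.006, -0.01, -0.017], [0.01, -0.007, -0.018], [0.006, -0.013, -0.02], [0.005, -0.011, -0.021], [0.01, -0.005, -0.023], [0.01, -0.007, -0.024], [0.01, -0.003, -0.025]] [[246, 253], [256, 236], [249, 242]]
bench z [-0.002  -0.001  -0.0002] -9.293402026235368e-07
time: 7.35
tool_pos: [0.572, 0.3641, 0.1962]
eef_rot: [0.0, 0.983, 0.182, -0.0]
force: [-0.7, -0.3, -0.6]
opening: 0.0582
gripper_force: 0.0
```

Depth shows the fingertips actually sit about 10 mm behind the reported TCP when shut (22 mm when open), roughly 35 mm shorter than documented. The empty grasp fits that: the fingers shut above the pack. I'll correct for it, going to TCP z ≈ 0.002 and watching the force.

```bash
python3 -m jog '[[0,-0.002,0.05,-0.01],[0,-0.002,0.1,-0.01],[0,-0.002,0.15,-0.01],[0,-0.002,0.18,-0.01],[0,-0.002,0.194,-0.01],[0,-0.002,0.194,-0.01]]' 0 60
python3 -m jog '[[0,0,0,0],[0,0,0,0],[0,0,0,0],[0,0,0,0],[0,0,0,0]]' 1 60
```

```text
time: 7.95
tool_pos: [0.5706, 0.3652, 0.0003]
eef_rot: [0.001, 0.982, 0.186, -0.001]
force: [-0.2, 0.4, 0.5]
opening: 0.0855
gripper_force: 0.0
time: 8.45
tool_pos: [0.5723, 0.367, 0.0045]
eef_rot: [-0.001, 0.982, 0.187, 0.001]
force: [-1.6, -0.2, 7.1]
opening: 0.0385
gripper_force: 62.3
```

```bash
python3 -m jog '[[0,0,-0.03,0],[0,0,-0.08,0],[0,0,-0.12,0],[0,0,-0.12,0],[0,0,-0.12,0]]'
python3 - <<'E'
from h import *
print(status.read_state()["opening"],status.read_state()["gripper_force"])
p,P=shot("top","top1.png"); np.savez("top1.npz",p=p,P=P)
for r in (.108,.115): print("tray",rect(P,(.46,-.152),r,.009,.025),rect(P,(.46,-.152),r,.011,.025))
print("grip",rect(P,(.46,-.152),.04,.045,.08))
r=imaging.regions_of("top","tray")
for x in r[:2]:
    q=np.argwhere(x["mask"]); Q=P[x["mask"]]; Q=Q[(Q[:,2]<.03)&(Q[:,2]>.003)]; print(round(x["score"],2),len(q),cv2.minAreaRect(Q[:,:2].astype(np.float32)))
r=imaging.regions_of("top","bay")
for x in r[:2]:
    Q=P[x["mask"]]; Q=Q[Q[:,2]>.005]; print(round(x["score"],2),len(Q),cv2.minAreaRect(Q[:,:2].astype(np.float32)),rect(Q[None],(.7,-.18),.2,.03,.05))
print("packB",rect(P,(.447,.373),.055,.024,.045))
E
```

```text
time: 8.95
tool_pos: [0.5715, 0.3665, 0.1241]
eef_rot: [-0.001, 0.982, 0.186, 0.001]
force: [0.6, -0.5, -2.1]
opening: 0.0386
gripper_force: 61.4
0.03862143802019304 61.35124683380127
tray ([0.46, -0.1625, 0.1751, 0.1713, 1.508, 0.0117], 702) ([0.4634, -0.1636, 0.1744, 0.1601, 1.5474, 0.0142], 422)
tray ([0.4599, -0.1594, 0.1795, 0.1703, 1.46, 0.0117], 708) ([0.4672, -0.1636, 0.1744, 0.1685, 1.5404, 0.0143], 428)
grip ([0.4576, -0.1522, 0.0299, 0.0101, -1.5452, 0.0605], 32)
0.59 2036 ((0.4592248201370239, -0.15033021569252014), (0.1482054591178894, 0.14412741363048553), 88.62095642089844)
0.95 959 ((0.645494282245636, -0.17253252863883972), (0.1857924908399582, 0.20595216751098633), 89.52471160888672) ([0.6542, -0.1702, 0.1772, 0.1689, -1.5643, 0.0394], 563)
packB ([0.4469, 0.3738, 0.0612, 0.0418, -0.4902, 0.0316], 249)
```

```bash
python3 - <<'E'
from h import *
go(0.46,-0.15,0.20,0.0)
E
```

```text
shift [-0.2918, 0.4391, -0.0782] roll 0.375 j6 1.09 rows>= 11
```

```bash
python3 -m jog '[[-0.292,0.439,-0.078,0.375],[-0.292,0.439,-0.078,0.375],[-0.292,0.439,-0.078,0.375],[-0.292,0.439,-0.078,0.375],[-0.292,0.439,-0.078,0.375],[-0.292,0.439,-0.078,0.375],[-0.292,0.439,-0.078,0.375],[-0.292,0.439,-0.078,0.375],[-0.292,0.439,-0.078,0.375],[-0.292,0.439,-0.078,0.375],[-0.292,0.439,-0.078,0.375],[-0.292,0.439,-0.078,0.375],[-0.292,0.439,-0.078,0.375],[-0.292,0.439,-0.078,0.375]]'
python3 - <<'E'
from h import *
p,P=shot("wrist","w4.png"); np.savez("w4.npz",p=p,P=P)
print(status.read_state()["opening"])
E
```

```text
time: 10.5
tool_pos: [0.4602, -0.1491, 0.1993]
eef_rot: [-0.0, 1.0, 0.0, -0.001]
force: [0.1, -0.3, -1.7]
opening: 0.0384
gripper_force: 61.3
0.03875993176178077
```

View pics/w4.png

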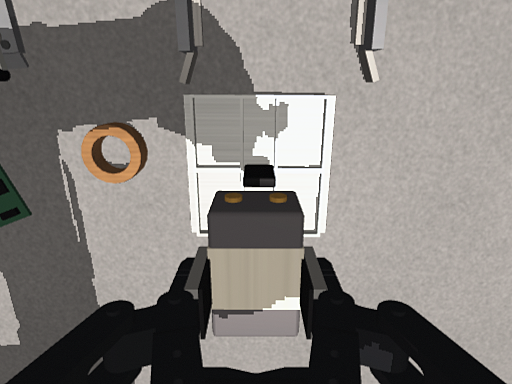

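The tray shows at (260,165), with its front edge on row 94, its grip plate at (259,176) and the bay mouth above. I'll fit the edges.

```bash
cat >> h.py <<'E'
def tray_fit(P,c,a=0.,hx=.075,hy=.076,zlo=.003,zhi=.03):
    """refine tray centre/yaw from edges of raised points"""
    for it in range(3):
        Rm=np.array([[np.cos(a),np.sin(a)],[-np.sin(a),np.cos(a)]])
        m=(P[...,2]>zlo)&(P[...,2]<zhi)
        q=(P[m][:,:2]-c)@Rm.T; q=q[(abs(q[:,0])<hx+.02)&(abs(q[:,1])<hy+.02)]
        out={}
        for ax,h in ((0,hx),(1,hy)):
            b=np.round(q[:,1-ax]/.004).astype(int)
            for s in (1,-1):
                pts=[]
                for k in np.unique(b):
                    if abs(k*.004)>h-.008: continue
                    v=(s*q[b==k,ax]).max()
                    if len(q[b==k])>5 and v>h-.015: pts.append((k*.004,s*v))
                if len(pts)>8:
                    x=np.array(pts); f=np.polyfit(x[:,0],x[:,1],1)
                    g=abs(np.polyval(f,x[:,0])-x[:,1])<.003
                    if g.sum()<8: continue
                    f=np.polyfit(x[g,0],x[g,1],1); out[(ax,s)]=(f[1],f[0],g.sum())
        print({k:np.round(v,4).tolist() for k,v in out.items()})
        da=np.average([ -v[1] if k[0]==0 else v[1] for k,v in out.items()],weights=[v[2] for v in out.values()])
        d=np.zeros(2)
        for ax,h in ((0,hx),(1,hy)):
            o=[out[(ax,s)][0]-s*h for s in (1,-1) if (ax,s) in out]
            if o: d[ax]=np.mean(o)
        c=np.array(c)+Rm.T@d; a+=da
    print("fit",np.round(c,4),round(a,4)); return c,a
E
python3 - <<'E'
from h import *
P=np.load("w4.npz")["P"]
c,a=tray_fit(P,(.459,-.151),0.)
print(rect(P,(.458,-.152),.03,.05,.075))
P=np.load("top1.npz")["P"]; tray_fit(P,(.459,-.151),0.)
E
```

```text
{(0, 1): [0.0699, 0.0054, 32.0], (1, 1): [0.0747, -0.0056, 35.0], (1, -1): [-0.0763, -0.0075, 35.0]}
{(0, 1): [0.075, -0.0009, 33.0], (1, 1): [0.0755, -0.0001, 35.0], (1, -1): [-0.0755, -0.004, 35.0]}
{(0, 1): [0.075, -0.002, 33.0], (1, 1): [0.0755, 0.001, 35.0], (1, -1): [-0.0755, -0.0028, 35.0]}
fit [ 0.4539 -0.1518] -0.0073
([0.4545, -0.1516, 0.0294, 0.0099, 1.564, 0.0585], 407)
{(0, 1): [0.0847, -0.1012, 10.0], (0, -1): [-0.0849, 0.0534, 10.0], (1, 1): [0.0878, 0.0432, 12.0], (1, -1): [-0.0853, -0.0548, 8.0]}
{(1, 1): [0.0862, 0.0295, 9.0], (1, -1): [-0.0842, -0.0026, 11.0]}
{(0, 1): [0.0859, -0.0542, 11.0], (1, -1): [-0.0853, 0.0039, 10.0]}
fit [ 0.47   -0.1577] 0.056
```

```bash
python3 -m jog '[[0.032,-0.039,0,0.007],[0.032,-0.039,0,0.007],[0.032,-0.039,0.05,0.007],[0.032,-0.039,0.1,0.007],[0.032,-0.039,0.14,0.007],[0.032,-0.039,0.15,0.007],[0.032,-0.039,0.15,0.007],[0.032,-0.039,0.17,0.007],[0.032,-0.039,0.18,0.007],[0.032,-0.039,0.187,0.007],[0.032,-0.039,0.187,0.007],[0.032,-0.039,0.187,0.007]]'
```

```text
time: 11.75
tool_pos: [0.4931, -0.1104, 0.014]
eef_rot: [0.0, 1.0, -0.003, 0.001]
force: [0.4, -0.2, -0.5]
opening: 0.0384
gripper_force: 61.4
```

```bash
python3 -m jog '[[0,0,0.002,0],[0,0,0.003,0],[0,0,0.003,0]]'
python3 -m jog '[[0,0,0,0],[0,0,0,0],[0,0,0,0],[0,0,-0.02,0],[0,0,-0.07,0],[0,0,-0.12,0],[0,0,-0.17,0],[0,0,-0.17,0]]' 0.3
python3 - <<'E'
from h import *
p,P=shot("wrist","w5.png")
print("pack",rect(P,(.4913,-.11),.05,.03,.05)); go(.4447,.3745,.16,-.52)
p,P=shot("top","top2.png"); print("B",rect(P,(.447,.373),.06,.024,.045))
E
```

```text
time: 12.05
tool_pos: [0.4927, -0.1105, 0.0105]
eef_rot: [-0.0, 1.0, -0.003, 0.0]
force: [0.4, -0.6, -0.6]
opening: 0.039
gripper_force: 61.5
time: 12.85
tool_pos: [0.4966, -0.1106, 0.1876]
eef_rot: [0.0, 1.0, -0.003, 0.006]
force: [0.5, 0.6, -1.3]
opening: 0.0598
gripper_force: 0.0
pack ([0.4871, -0.1192, 0.0715, 0.0593, -0.0145, 0.037], 2845)
shift [-0.0533, -0.4845, 0.0241] roll 0.513 j6 1.39 rows>= 10
B ([0.4471, 0.3732, 0.0622, 0.042, -0.51, 0.0319], 248)
```

```bash
python3 -m jog '[[-0.053,-0.484,0.02,0.513],[-0.053,-0.484,0.02,0.513],[-0.053,-0.484,0.02,0.513],[-0.053,-0.484,0.02,0.513],[-0.053,-0.484,0.02,0.513],[-0.053,-0.484,0.02,0.513],[-0.053,-0.484,0.02,0.513],[-0.053,-0.484,0.02,0.513],[-0.053,-0.484,0.02,0.513],[-0.053,-0.484,0.02,0.513],[-0.053,-0.484,0.02,0.513],[-0.053,-0.484,0.02,0.513],[-0.053,-0.484,0.02,0.513],[-0.053,-0.484,0.02,0.513],[-0.053,-0.484,0.02,0.513]]' 0
python3 - <<'E'
from h import *
p,P=shot("wrist","w6.png")
r=rect(P,(.4447,.3745),.05,.024,.045); print("B",r)
r=r[0]; go(r[0],r[1],.003,r[4]); print(status.read_state()["tool_pos"],status.read_state()["opening"])
E
```

```text
time: 14.45
tool_pos: [0.443, 0.3727, 0.1602]
eef_rot: [0.0, 0.966, -0.258, -0.0]
force: [0.4, -0.1, -0.5]
opening: 0.0854
gripper_force: 0.0
B ([0.4433, 0.3752, 0.0624, 0.0406, -0.5179, 0.0309], 3177)
shift [-0.001, -0.0021, 0.1574] roll -0.003 j6 0.01 rows>= 4
[0.44306133 0.37282331 0.16040182] 0.08507882460020755
```

```bash
python3 -m jog '[[-0.001,-0.002,0.05,0],[-0.001,-0.002,0.1,0],[-0.001,-0.002,0.14,0],[-0.001,-0.002,0.157,0],[-0.001,-0.002,0.157,0],[-0.001,-0.002,0.157,0]]' 0 60
python3 -m jog '[[0,0,0,0],[0,0,0,0],[0,0,0,0],[0,0,0,0],[0,0,0,0]]' 1 60
python3 -m jog '[[0,0,-0.03,0],[0,0,-0.08,0],[0,0,-0.13,0],[0,0,-0.18,0],[0,0,-0.18,0],[0,0,-0.18,0]]'
python3 - <<'E'
from h import *
go(.4173,-.1094,.19,-.007)
E
```

```text
time: 15.1
tool_pos: [0.4435, 0.3761, 0.0039]
eef_rot: [-0.0, 0.966, -0.257, 0.0]
force: [0.1, 1.0, 0.8]
opening: 0.0854
gripper_force: 0.0
time: 15.6
tool_pos: [0.4434, 0.3768, 0.0046]
eef_rot: [-0.001, 0.966, -0.257, 0.0]
force: [-0.6, -0.7, 5.8]
opening: 0.0387
gripper_force: 61.3
time: 16.2
tool_pos: [0.443, 0.3766, 0.185]
eef_rot: [-0.002, 0.966, -0.257, 0.0]
force: [-0.1, -0.9, -2.1]
opening: 0.0383
gripper_force: 61.0
shift [0.2191, 0.4346, -0.0068] roll -0.513 j6 0.01 rows>= 10
```

```bash
python3 -m jog '[[0.219,0.435,-0.007,-0.513],[0.219,0.435,-0.007,-0.513],[0.219,0.435,-0.007,-0.513],[0.219,0.435,-0.007,-0.513],[0.219,0.435,-0.007,-0.513],[0.219,0.435,-0.007,-0.513],[0.219,0.435,-0.007,-0.513],[0.219,0.435,-0.007,-0.513],[0.219,0.435,-0.007,-0.513],[0.219,0.435,-0.007,-0.513],[0.219,0.435,-0.007,-0.513],[0.219,0.435,-0.007,-0.513],[0.219,0.435,-0.007,-0.513],[0.219,0.435,-0.007,-0.513],[0.219,0.435,-0.007,-0.513]]'
python3 - <<'E'
from h import *
p,P=shot("wrist","w7.png"); np.savez("w7.npz",p=p,P=P)
print(rect(P,(.458,-.152),.03,.05,.075))
m=(P[...,2]>.03)&(P[...,2]<.045); m&=(P[...,1]>-.133)&(P[...,1]<-.08)&(P[...,0]>.44)&(P[...,0]<.54)
Q=P[m]; print(cv2.minAreaRect(Q[:,:2].astype(np.float32)),np.median(Q[:,2]))
tray_fit(P,(.454,-.1517),-.007)
print(status.read_state()["opening"]); go(.4173,-.1094,.0135,-.007)
E
```

```text
time: 17.7
tool_pos: [0.417, -0.1093, 0.19]
eef_rot: [-0.0, 1.0, -0.002, -0.0]
force: [-0.4, 0.2, -1.9]
opening: 0.0388
gripper_force: 66.6
([0.4541, -0.1519, 0.0303, 0.0103, 1.5651, 0.0586], 460)
((0.49183976650238037, -0.10988016426563263), (0.04067451134324074, 0.06180723011493683), 89.64543914794922) 0.03698483101077191
{(0, 1): [0.0745, -0.0012, 33.0], (0, -1): [-0.0676, 0.1523, 16.0], (1, 1): [0.0754, -0.0008, 33.0], (1, -1): [-0.0757, -0.0007, 35.0]}
{(0, 1): [0.0711, -0.0221, 33.0], (0, -1): [-0.0707, 0.1417, 17.0], (1, 1): [0.0756, 0.0204, 34.0], (1, -1): [-0.0756, 0.0218, 35.0]}
{(0, 1): [0.0709, -0.024, 33.0], (0, -1): [-0.0709, 0.1398, 17.0], (1, 1): [0.0756, 0.0223, 34.0], (1, -1): [-0.0756, 0.0237, 35.0]}
fit [ 0.4576 -0.1518] -0.0298
0.038517414788805444
shift [0.0003, 0.0, 0.1766] roll 0.002 j6 1.36 rows>= 4
```

View pics/w7.png

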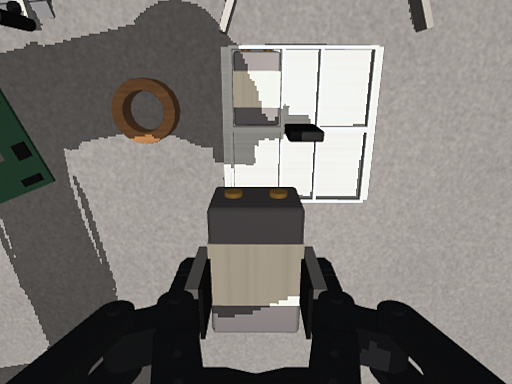

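Pack 1 lies flat in its pocket at (255,88), top at 37 mm. I'll place pack 2 in the pocket behind it.

```bash
python3 -m jog '[[0,0,0.05,0],[0,0,0.1,0],[0,0,0.14,0],[0,0,0.15,0],[0,0,0.165,0],[0,0,0.176,0],[0,0,0.179,0],[0,0,0.179,0],[0,0,0.179,0]]'
python3 -m jog '[[0,0,0,0],[0,0,0,0],[0,0,0,0],[0,0,-0.02,0],[0,0,-0.07,0],[0,0,-0.12,0],[0,0,-0.15,0],[0,0,-0.15,0],[0,0,-0.15,0],[0,0,-0.15,0]]' 0.3
python3 - <<'E'
from h import *
p,P=shot("wrist","w8.png"); np.savez("w8.npz",p=p,P=P)
for x0,x1 in ((.38,.454),(.454,.53)):
    m=(P[...,2]>.03)&(P[...,2]<.045)&(P[...,1]>-.133)&(P[...,1]<-.08)&(P[...,0]>x0)&(P[...,0]<x1)
    Q=P[m]; print(cv2.minAreaRect(Q[:,:2].astype(np.float32)),np.median(Q[:,2]))
c=rect(P,(.454,-.152),.025,.05,.075); print(c)
go(c[0][0],c[0][1],.1,np.pi/2-.007)
# bay from mouth
for s in (1,-1):
    m=(P[...,2]>.03)&(P[...,2]<.05)&(P[...,0]>.56)&(abs(P[...,1]+.17)<.12); 
Q=P[m]; print(len(Q), Q.min(0),Q.max(0))
E
```

```text
time: 18.65
tool_pos: [0.4179, -0.11, 0.0122]
eef_rot: [-0.0, 1.0, -0.003, 0.001]
force: [0.1, -0.5, -1.7]
opening: 0.0385
gripper_force: 66.6
time: 19.65
tool_pos: [0.4161, -0.1103, 0.1604]
eef_rot: [-0.0, 1.0, -0.004, -0.001]
force: [-0.1, 0.1, -0.5]
opening: 0.0598
gripper_force: 0.0
((0.4191851019859314, -0.10946764051914215), (0.04052158445119858, 0.06156037375330925), 89.57960510253906) 0.03699503409692001
((0.4919464886188507, -0.10983012616634369), (0.04064502194523811, 0.061808954924345016), 89.7573471069336) 0.036967802832552576
([0.454, -0.1517, 0.0301, 0.0104, 1.563, 0.0585], 585)
shift [0.0384, 0.0411, 0.0601] roll 1.571 j6 1.36 rows>= 11Traceback (most recent call last):
  File "<stdin>", line 11, in <module>
    return umr_minimum(a, axis, None, out, keepdims, initial, where)
ValueError: zero-size array to reduction operation minimum which has no identity
```

Both packs lie flat in their pockets. Next I'll look at the bay.

```bash
python3 -m jog '[[0.16,0.05,-0.09,0],[0.16,0.05,-0.09,0],[0.16,0.05,-0.09,0],[0.16,0.05,-0.09,0],[0.16,0.05,-0.09,0],[0.16,0.05,-0.09,0],[0.16,0.05,-0.09,0],[0.16,0.05,-0.09,0]]' 0
python3 - <<'E'
from h import *
p,P=shot("wrist","w9.png"); np.savez("w9.npz",p=p,P=P)
m=(P[...,2]>.03)&(P[...,2]<.05)&(P[...,0]>.53)&(abs(P[...,1]+.17)<.12)
Q=P[m]; print(len(Q), np.round(Q.min(0),3),np.round(Q.max(0),3))
# side walls: cluster by y
for nm,lo,hi in (("L",-.13,-.05),("R",-.30,-.21)):
    W=Q[(Q[:,1]>lo)&(Q[:,1]<hi)&(Q[:,0]<.73)]
    b=np.round(W[:,0]/.005).astype(int); pts=[]
    for k in np.unique(b):
        w=W[b==k]; 
        if len(w)>4: pts.append((k*.005,(w[:,1].min() if nm=="L" else w[:,1].max())))
    x=np.array(pts); f=np.polyfit(x[:,0],x[:,1],1); r=x[:,1]-np.polyval(f,x[:,0]); g=abs(r)<.0025; f=np.polyfit(x[g,0],x[g,1],1)
    print(nm,len(x),g.sum(),"x",x[:,0].min(),x[:,0].max(),"slope",round(f[0],4),"y@.65",round(np.polyval(f,.65),4),np.round(r.std(),4))
E
```

```text
time: 20.5
tool_pos: [0.5755, -0.161, 0.2504]
eef_rot: [-0.0, 1.0, -0.003, -0.001]
force: [0.1, -0.2, 1.0]
opening: 0.0853
gripper_force: 0.0
5779 [ 0.567 -0.258  0.03 ] [ 0.731 -0.08   0.042]
L 34 9 x 0.5650000000000001 0.73 slope 0.0086 y@.65 -0.0915 0.0096
R 33 9 x 0.5700000000000001 0.73 slope 0.01 y@.65 -0.247 0.009
```

View pics/w9.png

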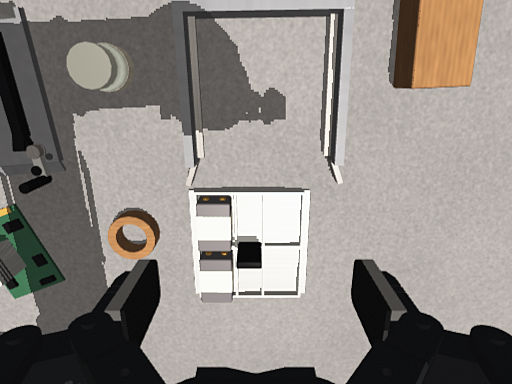

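The bay is open, with side walls at columns 190 and 335, stop at row 10 and mouth plates at row 175. The tray ahead of it holds both packs. I'll fit the walls by their midlines.

```bash
python3 - <<'E'
from h import *
P=np.load("w9.npz")["P"]
m=(P[...,2]>.036)&(P[...,2]<.045)&(P[...,0]>.53)&(abs(P[...,1]+.17)<.12); Q=P[m]
F=[]
for lo,hi in ((-.13,-.05),(-.30,-.21)):
    W=Q[(Q[:,1]>lo)&(Q[:,1]<hi)&(Q[:,0]<.70)]
    b=np.round(W[:,0]/.005).astype(int)
    x=np.array([(k*.005,np.median(W[b==k,1]),np.ptp(W[b==k,1])) for k in np.unique(b) if (b==k).sum()>4])
    f=np.polyfit(x[:,0],x[:,1],1); F.append(f); print(len(x),x[0,0],x[-1,0],f,np.polyval(f,.65),"thick",np.median(x[:,2]),"res",(x[:,1]-np.polyval(f,x[:,0])).std())
W=Q[(Q[:,1]>-.23)&(Q[:,1]<-.11)]; 
b=np.round(W[:,1]/.005).astype(int); x=np.array([(k*.005,W[b==k,0].min()) for k in np.unique(b)]); print("stop face",np.polyfit(x[:,0],x[:,1],1),np.polyval(np.polyfit(x[:,0],x[:,1],1),-.17),x[:4])
print("xmin of walls L,R",Q[Q[:,1]>-.13][:,0].min(),Q[Q[:,1]<-.21][:,0].min())
tray_fit(P,(.454,-.1517),-.007); print(rect(P,(.454,-.152),.025,.05,.075))
E
```

```text
28 0.5650000000000001 0.7000000000000001 [ 0.00773554 -0.09149605] -0.08646795438403582 thick 0.010015709149409413 res 0.0002685245462067411
27 0.5700000000000001 0.7000000000000001 [ 0.00737639 -0.25676499] -0.2519703342875175 thick 0.009971799194042119 res 0.00024400041552189456
stop face [-0.00719274  0.72067113] 0.72189389161383 [[-0.23        0.72259483]
 [-0.225       0.72235439]
 [-0.22        0.72218217]
 [-0.215       0.72221039]]
xmin of walls L,R 0.5667949424959456 0.5679454739489107
{(0, 1): [0.0753, 0.0003, 33.0], (0, -1): [-0.0749, 0.0011, 23.0], (1, 1): [0.0753, 0.0004, 35.0], (1, -1): [-0.0755, 0.0017, 35.0]}
{(0, 1): [0.0751, 0.0006, 33.0], (0, -1): [-0.0751, 0.0013, 23.0], (1, 1): [0.0754, 0.0, 35.0], (1, -1): [-0.0754, 0.0015, 35.0]}
{(0, 1): [0.0751, 0.0006, 33.0], (0, -1): [-0.0751, 0.0013, 23.0], (1, 1): [0.0754, -0.0, 35.0], (1, -1): [-0.0754, 0.0015, 35.0]}
fit [ 0.4542 -0.1518] -0.0067
([0.4551, -0.1514, 0.0294, 0.0094, -1.5661, 0.0583], 263)
```

```bash
python3 - <<'E'
from h import *
go(.4545,-.1517,.10,-np.pi/2-.007)
E
```

```text
shift [-0.1211, -0.0086, 0.1509] roll -1.57 j6 1.51 rows>= 11
```

```bash
python3 -m jog '[[-0.121,-0.009,0,1.572],[-0.121,-0.009,0,1.572],[-0.121,-0.009,0,1.572],[-0.121,-0.009,0,1.572],[-0.121,-0.009,0.04,1.572],[-0.121,-0.009,0.08,1.572],[-0.121,-0.009,0.12,1.572],[-0.121,-0.009,0.15,1.572],[-0.121,-0.009,0.15,1.572],[-0.121,-0.009,0.15,1.572],[-0.121,-0.009,0.15,1.572],[-0.121,-0.009,0.15,1.572],[-0.121,-0.009,0.15,1.572]]' 0
python3 - <<'E'
from h import *
print(yaw()); go(.4547,-.1517,.022,-np.pi/2-.007)
E
```

```text
time: 21.85
tool_pos: [0.4554, -0.1514, 0.1014]
eef_rot: [0.0, -0.705, 0.709, -0.0]
force: [0.3, -0.5, 1.0]
opening: 0.0856
gripper_force: 0.0
-1.5761349435165044
shift [0.0003, 0.0007, 0.0794] roll 0.002 j6 -0.1 rows>= 2
```

```bash
python3 -m jog '[[0,0.001,0.04,0.002],[0,0.001,0.07,0.002],[0,0.001,0.079,0.002],[0,0.001,0.079,0.002],[0,0.001,0.079,0.002]]' 0 60
python3 -m jog '[[0,0,0,0],[0,0,0,0],[0,0,0,0],[0,0,0,0],[0,0,0,0],[0,0,0,0],[0,0,0,0],[0,0,0,0]]' 1 60
python3 - <<'E'
from h import *
print(status.read_state()["moment"]); go(.535,-.170,status.read_state()["tool_pos"][2],-np.pi/2+.0075)
go(.648,-.1692,status.read_state()["tool_pos"][2],-np.pi/2+.0075)
E
```

```text
time: 22.35
tool_pos: [0.4555, -0.1515, 0.0232]
eef_rot: [0.0, -0.704, 0.71, -0.0]
force: [-0.4, 0.2, 0.0]
opening: 0.0854
gripper_force: 0.0
time: 23.15
tool_pos: [0.4551, -0.1515, 0.0226]
eef_rot: [0.0, -0.704, 0.711, -0.0]
force: [-0.3, 0.8, 6.0]
opening: 0.0092
gripper_force: 59.6
[0.26326694 0.28458184 0.00235757]
shift [0.0177, -0.0801, 0.0001] roll -0.017 j6 -0.1 rows>= 2
shift [0.0158, -0.1931, 0.0002] roll -0.017 j6 -0.1 rows>= 4
```

```bash
python3 -m jog '[[0.006,0,0,-0.005],[0.012,-0.002,0,-0.01],[0.0185,-0.005,0,-0.0145],[0.0185,-0.005,0,-0.0145],[0.018,-0.02,0,-0.0145],[0.018,-0.035,0,-0.0145],[0.018,-0.05,0,-0.0145],[0.0175,-0.065,0,-0.0145],[0.0175,-0.08,0,-0.0145],[0.0175,-0.09,0,-0.0145],[0.017,-0.10,0,-0.0145],[0.017,-0.11,0,-0.0145]]'
python3 - <<'E'
from h import *
s=status.read_state(); print(s["tool_pos"],s["force"],yaw(),s["opening"])
E
```

```text
time: 24.35
tool_pos: [0.5622, -0.1701, 0.0227]
eef_rot: [0.002, 0.709, -0.706, -0.001]
force: [-10.7, 0.4, 14.7]
opening: 0.0089
gripper_force: 60.9
[ 0.56218867 -0.17005099  0.02266089] [-10.69061581   0.38208067  14.71362716] -1.566631792808779 0.008938934721687034
```

```bash
python3 -m jog '[[0,-0.005,-0.001,0],[0,-0.02,-0.0015,0],[-0.0005,-0.035,-0.0015,0],[-0.0005,-0.05,-0.0015,0],[-0.0005,-0.065,-0.0015,0],[-0.0005,-0.075,-0.0015,0],[-0.0005,-0.08,-0.0015,0],[-0.0005,-0.085,-0.0015,0],[-0.0005,-0.087,-0.0015,0],[-0.0005,-0.087,-0.0015,0]]'
python3 - <<'E'
from h import *
s=status.read_state(); print(s["tool_pos"],s["force"],yaw())
E
```

```text
time: 25.35
tool_pos: [0.649, -0.1688, 0.023]
eef_rot: [0.002, 0.709, -0.706, -0.002]
force: [-5.3, -0.5, -1.0]
opening: 0.0087
gripper_force: 59.1
[ 0.64898158 -0.16879698  0.02298845] [-5.28245201 -0.54354635 -0.97277697] -1.5666479223151417
```

```bash
python3 -m jog '[[0,-0.001,0,0],[0,-0.002,0,0],[0,-0.003,0,0],[0,-0.003,0,0]]'; python3 -m jog '[[0,-0.001,0,0],[0,-0.002,0,0],[0,-0.003,0,0],[0,-0.003,0,0]]'
```

```text
time: 25.75
tool_pos: [0.649, -0.1688, 0.023]
eef_rot: [0.003, 0.708, -0.706, -0.003]
force: [-14.8, 1.5, 5.6]
opening: 0.0088
gripper_force: 60.2
time: 26.15
tool_pos: [0.6489, -0.1688, 0.0231]
eef_rot: [0.005, 0.708, -0.706, -0.005]
force: [-24.8, 3.1, 14.2]
opening: 0.0089
gripper_force: 61.5
```

Force rises with no motion, so the tray is against the stop. I'll relax, release, rise and look.

```bash
python3 -m jog '[[0,0.004,0,0],[0,0.006,0,0],[0,0.006,0,0]]'
python3 -m jog '[[0,0,0,0],[0,0,0,0],[0,0,0,0],[0,0,0,0],[0,0,-0.02,0],[0,0,-0.06,0],[0,0,-0.11,0],[0,0,-0.16,0],[0,0,-0.2,0],[0,0,-0.2,0],[0,0,-0.2,0]]' 0.4
python3 - <<'E'
from h import *
p,P=shot("wrist","w10.png"); np.savez("w10.npz",p=p,P=P)
print(rect(P,(.647,-.169),.025,.05,.075))
m=(P[...,2]>.03)&(P[...,2]<.05)
for x0,x1 in ((.57,.645),(.65,.719)):
    k=m&(P[...,1]>-.152)&(P[...,1]<-.10)&(P[...,0]>x0)&(P[...,0]<x1); print(cv2.minAreaRect(P[k][:,:2].astype(np.float32)))
p,P=shot("top","top3.png"); np.savez("top3.npz",p=p,P=P)
print("sink",rect(P,(.444,.161),.06,.035,.065))
go(.445,.14,.25,0,False)
E
```

```text
time: 26.45
tool_pos: [0.6491, -0.1688, 0.0231]
eef_rot: [0.001, 0.709, -0.706, -0.001]
force: [-7.2, -0.4, -2.2]
opening: 0.0089
gripper_force: 59.3
time: 27.55
tool_pos: [0.6521, -0.1686, 0.2253]
eef_rot: [-0.001, 0.709, -0.706, 0.001]
force: [0.1, -0.2, -1.9]
opening: 0.0515
gripper_force: 0.0
([0.6472, -0.1688, 0.03, 0.0089, -1.5666, 0.0586], 306)
((0.6109880208969116, -0.12697459757328033), (0.06195559352636337, 0.04096687585115433), 0.2930409610271454)
((0.6843608617782593, -0.12607689201831818), (0.061331428587436676, 0.04188768193125725), 0.010516959242522717)
sink ([0.4442, 0.1613, 0.0441, 0.0134, 0.3746, 0.049], 63)
shift [-0.3094, 0.2046, -0.027] roll -1.566 j6 -0.03 rows>= 11
```

```bash
python3 -m jog '[[-0.31,0.17,-0.03,-1.566],[-0.31,0.17,-0.03,-1.566],[-0.31,0.17,-0.03,-1.566],[-0.31,0.17,-0.03,-1.566],[-0.31,0.17,-0.03,-1.566],[-0.31,0.17,-0.03,-1.566],[-0.31,0.17,-0.03,-1.566],[-0.31,0.17,-0.03,-1.566],[-0.31,0.17,-0.03,-1.566],[-0.31,0.17,-0.03,-1.566],[-0.31,0.17,-0.03,-1.566],[-0.31,0.17,-0.03,-1.566],[-0.31,0.17,-0.03,-1.566],[-0.31,0.17,-0.03,-1.566],[-0.31,0.17,-0.03,-1.566],[-0.31,0.17,-0.03,-1.566]]' 0
python3 - <<'E'
from h import *
p,P=shot("wrist","w11.png"); np.savez("w11.npz",p=p,P=P); print(status.read_state()["tool_pos"],yaw())
print("sink",rect(P,(.4442,.1613),.06,.035,.065))
for q in ("cage","board","post_left","post_right","connector"):
    for x in imaging.recognise("wrist",q)[:3]: print(q,round(x["score"],2),x["uv"],np.round(P[int(x["uv"][1]),int(x["uv"][0])],4))
E
```

```text
time: 29.25
tool_pos: [0.4801, 0.1405, 0.2536]
eef_rot: [0.0, 1.0, -0.001, -0.0]
force: [-0.1, -0.1, -0.2]
opening: 0.0853
gripper_force: 0.0
[0.48006954 0.14048158 0.25365958] -0.0008541214200421094
sink ([0.4414, 0.1626, 0.0446, 0.0135, 0.3764, 0.0486], 514)
cage 0.92 [241.1, 45.5] [0.5994 0.1565 0.0086]
board 0.55 [237.8, 182.5] [0.4552 0.1618 0.0451]
post_left 0.57 [194.9, 92.3] [0.5509 0.2084 0.0203]
post_right 0.73 [299.7, 82.3] [0.5611 0.0933 0.0185]
```

View pics/w11.png

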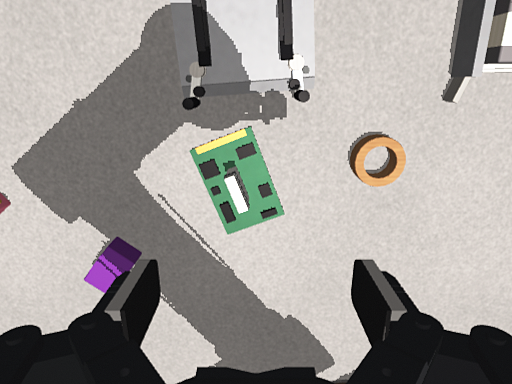

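Board lies with brass edge at (220,140) and heat sink at (236,190). The cage mouth is above with both levers splayed at (192,102) and (303,95). I'll take one look over the cage.

```bash
python3 -m jog '[[0.05,0,-0.02,0],[0.1,0,-0.02,0],[0.1,0,-0.02,0],[0.1,0,-0.02,0],[0.1,0,-0.02,0],[0.1,0,-0.02,0]]'
python3 - <<'E'
from h import *
p,P=shot("wrist","w12.png"); np.savez("w12.npz",p=p,P=P)
# guide tops ~24mm dark; back plate top 50
B=P[(P[...,2]>.044)&(P[...,2]<.056)&(P[...,0]>.66)&(P[...,1]>.05)&(P[...,1]<.25)]
print("back",cv2.minAreaRect(B[:,:2].astype(np.float32)),len(B)) if len(B)>5 else print("no back")
m=(P[...,2]>.019)&(P[...,2]<.029)&(P[...,0]>.58)&(P[...,0]<.70)
for lo,hi in ((.16,.24),(.07,.15)):
    W=P[m&(P[...,1]>lo)&(P[...,1]<hi)]
    b=np.round(W[:,0]/.005).astype(int)
    x=np.array([(k*.005,np.median(W[b==k,1]),W[b==k,1].min(),W[b==k,1].max()) for k in np.unique(b) if (b==k).sum()>4]); print(np.round(x[::3],4).tolist())
    f=np.polyfit(x[:,0],x[:,1],1); print(f,np.polyval(f,.64),(x[:,1]-np.polyval(f,x[:,0])).std())
E
```

```text
time: 30.15
tool_pos: [0.5792, 0.1405, 0.2741]
eef_rot: [-0.0, 1.0, 0.0, 0.0]
force: [1.1, 0.0, -0.4]
opening: 0.0852
gripper_force: 0.0
back ((0.7220190167427063, 0.1607808619737625), (0.010591156780719757, 0.14001122117042542), 4.000072956085205) 1640
[[0.58, 0.196, 0.1887, 0.2077], [0.595, 0.1958, 0.1899, 0.2021], [0.61, 0.1974, 0.1904, 0.2036], [0.625, 0.1981, 0.1911, 0.205], [0.64, 0.1994, 0.192, 0.2055], [0.655, 0.2, 0.1934, 0.2069], [0.67, 0.2015, 0.1951, 0.2074], [0.685, 0.2019, 0.1954, 0.2089], [0.7, 0.1874, 0.1635, 0.209]]
[0.04029948 0.17250032] 0.19829199302873493 0.002928797999643458
[[0.58, 0.0953, 0.0891, 0.1039], [0.595, 0.1082, 0.1019, 0.1151], [0.61, 0.1085, 0.1025, 0.1155], [0.625, 0.1101, 0.1041, 0.117], [0.64, 0.1115, 0.1045, 0.1173], [0.655, 0.1119, 0.1061, 0.1187], [0.67, 0.1135, 0.1066, 0.1201], [0.685, 0.1147, 0.108, 0.1215], [0.7, 0.1163, 0.1097, 0.1216]]
[0.10252206 0.04503498] 0.11064910405212047 0.002266157256672968
```

View pics/w12.png

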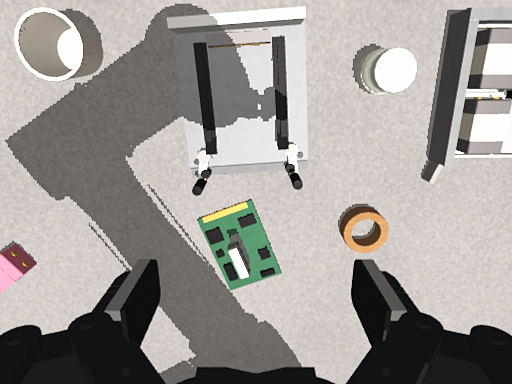

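```bash
python3 - <<'E'
from h import *
P=np.load("w12.npz")["P"]; print("sink",rect(P,(.4442,.1613),.06,.035,.065)); 
for nm,c in (("L",(.545,.21)),("R",(.545,.09))): print(nm,rect(P,c,.04,.046,.065))
go(.4414,.1628,.10,.376)
E
```

```text
sink ([0.4412, 0.1623, 0.0458, 0.0138, 0.3758, 0.0484], 419)
L ([0.5406, 0.2097, 0.011, 0.0109, 0.7476, 0.0535], 93)
R ([0.5477, 0.0925, 0.0112, 0.011, 0.4831, 0.0535], 94)
shift [-0.138, -0.0221, 0.1743] roll -0.376 j6 1.01 rows>= 5
```

```bash
python3 -m jog '[[-0.138,-0.022,0.05,-0.376],[-0.138,-0.022,0.1,-0.376],[-0.138,-0.022,0.14,-0.376],[-0.138,-0.022,0.17,-0.376],[-0.138,-0.022,0.2,-0.376],[-0.138,-0.022,0.21,-0.376],[-0.138,-0.022,0.21,-0.376],[-0.138,-0.022,0.21,-0.376],[-0.138,-0.022,0.21,-0.376]]' 0
python3 - <<'E'
from h import *
p,P=shot("wrist","w13.png"); r=rect(P,(.4412,.1623),.05,.038,.065); print(r); r=r[0]; go(r[0],r[1],.012,r[4])
E
```

```text
time: 31.1
tool_pos: [0.4433, 0.1636, 0.0656]
eef_rot: [-0.001, 0.982, 0.187, 0.002]
force: [0.3, 0.5, 0.5]
opening: 0.0852
gripper_force: 0.0
([0.4415, 0.1629, 0.0454, 0.0135, 0.3696, 0.0487], 1840)
shift [-0.0021, -0.0001, 0.0535] roll 0.006 j6 1.17 rows>= 2
```

```bash
python3 -m jog '[[0,0,0.03,0.004],[0,0,0.05,0.004],[0,0,0.0525,0.004],[0,0,0.0525,0.004],[0,0,0.0525,0.004]]' 0 80
python3 -m jog '[[0,0,0,0],[0,0,0,0],[0,0,0,0],[0,0,0,0],[0,0,0,0],[0,0,0,0],[0,0,0,0],[0,0,0,0]]' 1 80
python3 -m jog '[[0,0,-0.01,0],[0,0,-0.02,0],[0,0,-0.03,0],[0,0,-0.03,0],[0,0,-0.03,0]]'
python3 - <<'E'
from h import *
s=status.read_state(); print(s["opening"],yaw())
p,P=shot("wrist","w14.png"); np.savez("w14.npz",p=p,P=P)
go(.5025,.1456,s["tool_pos"][2],.07)
E
```

```text
time: 31.65
tool_pos: [0.443, 0.1632, 0.0125]
eef_rot: [-0.0, 0.983, 0.185, 0.001]
force: [0.1, -0.5, -0.3]
opening: 0.085
gripper_force: 0.0
time: 32.45
tool_pos: [0.4422, 0.1626, 0.0115]
eef_rot: [0.0, 0.983, 0.185, 0.0]
force: [-1.8, -1.0, 5.4]
opening: 0.0109
gripper_force: 78.5
time: 32.95
tool_pos: [0.4422, 0.1627, 0.0417]
eef_rot: [-0.0, 0.983, 0.185, 0.0]
force: [0.1, -1.1, -1.5]
opening: 0.0107
gripper_force: 78.0
0.010671879127351925 0.3715282175216787
shift [0.0502, 0.0377, -0.0004] roll 0.301 j6 1.17 rows>= 3
```

View pics/w14.png

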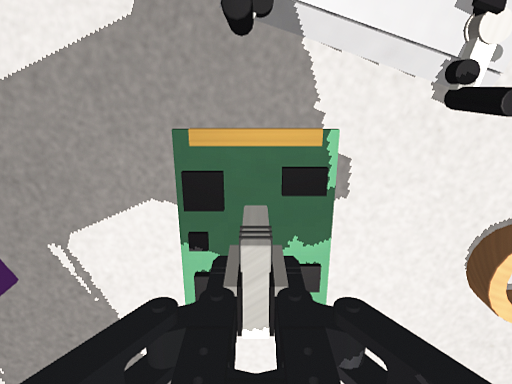

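Board is held square, with the brass edge at row 138, columns 172–340. I'll measure it in the tool frame.

```bash
cat > bd.py <<'E'
from h import *
import sys
z=np.load(sys.argv[1]); P=z["P"]; s=status.read_state(); q=s["eef_rot"]; m=R.from_quat([q[1],q[2],q[3],q[0]]).as_matrix()
L=(P-s["tool_pos"])@m
k=(abs(L[...,2]-.0075)<.004)&(abs(L[...,0])<.09)&(abs(L[...,1])<.06)
Q=L[k]; print(len(Q),"z",np.median(Q[:,2]),"plane slope",np.linalg.lstsq(np.c_[Q[:,:2],np.ones(len(Q))],Q[:,2],rcond=None)[0])
for lab,ax,sg,lo,hi in (("front",0,1,-.03,.03),("y+",1,1,.02,.055),("y-",1,-1,.02,.055)):
    b=np.round(Q[:,1-ax]/.004).astype(int)
    x=np.array([(j*.004,sg*(sg*Q[b==j,ax]).max()) for j in np.unique(b) if lo<=j*.004<=hi and (b==j).sum()>3])
    print(lab,np.polyfit(x[:,0],x[:,1],1),np.median(x[:,1]))
E
python3 bd.py w14.npz
```

```text
20255 z 0.008068980158598858 plane slope [0.00313163 0.00441031 0.00750751]
front [0.00022372 0.05997978] 0.059970263057976696
y+ [0.00478193 0.03846476] 0.03861748981616477
y- [ 0.00099834 -0.04145203] -0.0414254674909245
```

```bash
python3 -m jog '[[0.02,0.016,0,0.1],[0.04,0.03,0,0.2],[0.05,0.039,0,0.3015],[0.05,0.039,0,0.3015],[0.05,0.039,0,0.3015],[0.05,0.039,0.01,0.3015],[0.05,0.039,0.018,0.3015],[0.05,0.039,0.018,0.3015],[0.05,0.039,0.018,0.3015]]'
python3 - <<'E'
from h import *
p,P=shot("wrist","w15.png"); np.savez("w15.npz",p=p,P=P)
s=status.read_state(); print(s["tool_pos"],yaw(),s["opening"])
go(.5026,.1442,.0235,.07)
m=(P[...,2]>.019)&(P[...,2]<.029)&(P[...,0]>.58)&(P[...,0]<.69)
for lo,hi in ((.16,.24),(.07,.15)):
    W=P[m&(P[...,1]>lo)&(P[...,1]<hi)]; b=np.round(W[:,0]/.005).astype(int)
    x=np.array([(k*.005,np.median(W[b==k,1]),W[b==k,1].min(),W[b==k,1].max()) for k in np.unique(b) if (b==k).sum()>4]); print(np.round(x[::3],4).tolist())
E
python3 bd.py w15.npz
```

```text
time: 33.9
tool_pos: [0.5023, 0.1444, 0.0228]
eef_rot: [0.0, 0.999, 0.036, -0.0]
force: [-0.3, -1.2, -1.6]
opening: 0.0107
gripper_force: 78.1
[0.50262846 0.14451118 0.02309476] 0.07097371243637984 0.010360095413887183
shift [-0.0001, 0.0003, -0.0004] roll 0.001 j6 0.99 rows>= 1
[[0.58, 0.1961, 0.1883, 0.2096], [0.595, 0.1959, 0.189, 0.2032], [0.61, 0.1958, 0.1901, 0.2039]]
[[0.58, 0.0973, 0.0892, 0.1055], [0.595, 0.1091, 0.1022, 0.1156], [0.61, 0.1098, 0.1025, 0.1166]]
23604 z 0.00866848057811919 plane slope [-0.01413671  0.00092139  0.0082934 ]
front [-0.00083696  0.0590084 ] 0.059004176662332604
y+ [0.80852538 0.01930975] 0.05014647844171758
y- [-0.77377906 -0.02107669] -0.04101220240450914
```

Aligned, and the cage axis is confirmed. Inserting in stages.

```bash
python3 -m jog '[[0.015,0,0,0],[0.03,0,0,0],[0.04,0,0,0],[0.05,0,0,0],[0.06,0,0,0],[0.07,0,0,0],[0.08,0,0,0],[0.08,0,0,0]]'
python3 -m jog '[[0.01,0,0,0],[0.02,0,0,0],[0.03,0,0,0],[0.04,0,0,0],[0.05,0,0,0],[0.052,0,0,0],[0.052,0,0,0]]'
python3 - <<'E'
from h import *
s=status.read_state();d=s["tool_pos"][:2]-np.array([.6472,.1557]);c,n=np.cos(.07),np.sin(.07)
print("cage xy",d@[c,n],d@[-n,c],yaw(),s["force"],s["moment"])
E
```

```text
time: 34.75
tool_pos: [0.584, 0.1502, 0.0231]
eef_rot: [-0.0, 0.999, 0.035, 0.0]
force: [-0.9, 0.0, -1.3]
opening: 0.011
gripper_force: 78.1
time: 35.45
tool_pos: [0.6347, 0.1535, 0.0229]
eef_rot: [0.0, 0.999, 0.035, -0.0]
force: [-0.4, -0.4, -1.8]
opening: 0.0107
gripper_force: 78.1
cage xy -0.012613718526928887 -0.0013016902047891027 0.06980348950075627 [-0.35284859 -0.44001391 -1.79151197] [0.0148941  0.01562355 0.03432619]
```

```bash
python3 -m jog '[[0.003,0,0,0],[0.006,0,0,0],[0.008,0,0,0],[0.010,0,0,0],[0.012,0,0,0],[0.013,0,0,0],[0.013,0,0,0]]'
python3 - <<'E'
from h import *
s=status.read_state();d=s["tool_pos"][:2]-np.array([.6472,.1557]);c,n=np.cos(.07),np.sin(.07)
print("cage xy",d@[c,n],d@[-n,c],yaw(),s["force"],s["moment"])
E
```

```text
time: 36.15
tool_pos: [0.6444, 0.1539, 0.0225]
eef_rot: [0.001, 0.999, 0.035, -0.003]
force: [-9.7, 0.9, 2.6]
opening: 0.0108
gripper_force: 78.8
cage xy -0.0029222097791123183 -0.0016173435049430097 0.06970475484600093 [-9.65862022  0.89674777  2.60258064] [0.38569302 3.35177354 0.08094034]
```

```bash
python3 -m jog '[[0.002,0,0,0],[0.003,0,0,0],[0.004,0,0,0],[0.004,0,0,0]]'
python3 - <<'E'
from h import *
s=status.read_state();d=s["tool_pos"][:2]-np.array([.6472,.1557]);c,n=np.cos(.07),np.sin(.07)
print("cage xy",d@[c,n],d@[-n,c],yaw(),s["force"],s["moment"])
E
```

```text
time: 36.55
tool_pos: [0.6483, 0.1542, 0.0225]
eef_rot: [0.001, 0.999, 0.035, -0.003]
force: [-9.8, -0.1, 3.2]
opening: 0.0109
gripper_force: 78.9
cage xy 0.0009708861719309236 -0.0016035628276845446 0.06969953260823282 [-9.84055093 -0.05824639  3.16861924] [0.36684866 3.57103797 0.0785233 ]
```

```bash
python3 -m jog '[[0.001,0,0,0],[0.002,0,0,0],[0.002,0,0,0]]'
python3 - <<'E'
from h import *
p,P=shot("wrist","w16.png"); np.savez("w16.npz",p=p,P=P); print(status.read_state()["force"],status.read_state()["tool_pos"])
E
python3 bd.py w16.npz
```

```text
time: 36.85
tool_pos: [0.6489, 0.154, 0.0222]
eef_rot: [0.001, 0.999, 0.035, -0.004]
force: [-15.3, 0.7, 5.0]
opening: 0.0106
gripper_force: 79.1
[-13.017231     2.05631969   4.82882862] [0.64890772 0.15401098 0.02221932]
18645 z 0.008552650814617932 plane slope [0.00744714 0.00406801 0.00773994]
front [-0.00191583  0.05652429] 0.05652678573585892
y+ [0.56590076 0.02291125] 0.03576649249510499
y- [-0.08411906 -0.04307359] -0.039966811480070114
```

At the end stop, with force climbing from 10 to 15 N. I'll relax, release and go for the left post.

```bash
python3 -m jog '[[-0.004,0,0,0],[-0.004,0,0,0]]'
python3 -m jog '[[0,0,0,0],[0,0,0,0],[0,0,0,0],[0,0,-0.02,0],[0,0,-0.06,0],[0,0,-0.11,0],[0,0,-0.11,0],[0,0,-0.11,0]]' 0.5
python3 - <<'E'
from h import *
p,P=shot("wrist","w17.png"); np.savez("w17.npz",p=p,P=P)
print("sink",rect(P,(.6472,.1557),.05,.053,.07),"opening",status.read_state()["opening"])
for nm,c in (("L",(.5406,.2097)),("R",(.5477,.0925))): print(nm,rect(P,c,.03,.046,.065))
go(.5406,.2097-.0014,.1,.07)
E
```

```text
time: 37.1
tool_pos: [0.6487, 0.1547, 0.0232]
eef_rot: [0.0, 0.999, 0.035, -0.0]
force: [-3.1, 0.8, 0.0]
opening: 0.0105
gripper_force: 78.3
time: 37.9
tool_pos: [0.6506, 0.1552, 0.1353]
eef_rot: [-0.001, 0.999, 0.035, 0.002]
force: [-0.7, 0.7, -0.2]
opening: 0.0426
gripper_force: 0.0
sink ([0.6478, 0.1555, 0.0448, 0.0132, 0.0784, 0.0588], 1010) opening 0.042859748987856425
L None
R None
shift [-0.105, -0.061, 0.0335] roll -0.0 j6 1.12 rows>= 3
```

Board seated: the sink reads 0.6 mm from its expected position. On to the left lever.

```bash
python3 -m jog '[[-0.05,-0.03,0,0],[-0.1,-0.06,0.01,0],[-0.107,-0.061,0.03,0],[-0.107,-0.061,0.03,0],[-0.107,-0.061,0.03,0],[-0.107,-0.061,0.03,0],[-0.107,-0.061,0.03,0]]' 0
python3 - <<'E'
from h import *
p,P=shot("wrist","w18.png"); r=rect(P,(.5406,.2097),.025,.046,.065); print(r)
go(r[0][0],r[0][1]-.0014,.02,.07) if r else go(.5406,.2083,.02,.07)
E
```

```text
time: 38.65
tool_pos: [0.5394, 0.2078, 0.1032]
eef_rot: [0.0, 0.999, 0.035, 0.0]
force: [0.3, 0.8, -0.6]
opening: 0.0854
gripper_force: 0.0
([0.5405, 0.2101, 0.0117, 0.0112, 0.0445, 0.0536], 304)
shift [0.0012, -0.0009, 0.0833] roll -0.001 j6 0.93 rows>= 2
```

```bash
python3 -m jog '[[0.001,-0.001,0.04,0],[0.001,-0.001,0.075,0],[0.001,-0.001,0.083,0],[0.001,-0.001,0.083,0],[0.001,-0.001,0.083,0]]' 0 60
python3 -m jog '[[0,0,0,0],[0,0,0,0],[0,0,0,0],[0,0,0,0],[0,0,0,0],[0,0,0,0],[0,0,0,0],[0,0,0,0]]' 1 60
```

```text
time: 39.2
tool_pos: [0.5405, 0.2095, 0.0215]
eef_rot: [-0.0, 0.999, 0.035, 0.001]
force: [0.3, 0.5, 0.4]
opening: 0.0853
gripper_force: 0.0
time: 40.0
tool_pos: [0.5394, 0.2092, 0.0206]
eef_rot: [-0.0, 0.999, 0.035, 0.0]
force: [-1.9, -0.8, 5.7]
opening: 0.0096
gripper_force: 58.6
```

```bash
python3 -m jog '[[-0.001,0.004,0,0],[-0.001,0.0074,0,0],[0,0.0125,0,0],[0.001,0.0175,0,0],[0.003,0.022,0,0],[0.005,0.0266,0,0],[0.0085,0.0305,0,0],[0.012,0.034,0,0],[0.0165,0.037,0,0],[0.021,0.039,0,0],[0.0275,0.041,0,0],[0.0275,0.041,0,0]]'
python3 -m jog '[[0.003,0.0005,0,0],[0.006,0.0005,0,0],[0.008,0.0005,0,0],[0.009,0.0005,0,0],[0.009,0.0005,0,0]]'
python3 - <<'E'
from h import *
s=status.read_state();d=s["tool_pos"][:2]-np.array([.6472,.1557]);c,n=np.cos(.07),np.sin(.07)
print("cage xy",d@[c,n],d@[-n,c],yaw(),s["force"],s["opening"])
E
```

```text
time: 41.2
tool_pos: [0.57, 0.1714, 0.0203]
eef_rot: [-0.001, 0.999, 0.035, 0.0]
force: [-7.0, 8.7, 7.6]
opening: 0.0098
gripper_force: 60.8
time: 41.7
tool_pos: [0.5788, 0.1703, 0.0206]
eef_rot: [0.0, 0.999, 0.035, 0.0]
force: [-0.1, -1.1, 3.0]
opening: 0.0096
gripper_force: 60.1
cage xy -0.06724211531036471 0.019362810567601297 0.07059019048454801 [-0.10243131 -1.10853454  2.96190669] 0.009624571936121274
```

```bash
python3 -m jog '[[0.002,0,0,0],[0.004,0,0,0],[0.004,0,0,0]]'
python3 -m jog '[[-0.003,0,0,0],[-0.003,0,0,0]]'
python3 -m jog '[[0,0,0,0],[0,0,0,0],[0,0,-0.02,0],[0,0,-0.06,0],[0,0,-0.1,0],[0,0,-0.1,0],[0,0,-0.1,0],[0,0,-0.1,0]]' 0.6
python3 - <<'E'
from h import *
p,P=shot("wrist","w19.png"); c,n=np.cos(.07),np.sin(.07)
m=(P[...,2]>.046)&(P[...,2]<.057)
for q in ((.5760,.171),):
    r=rect(P,q,.025,.046,.057); print(r); d=np.array(r[0][:2])-[.6472,.1557]; print("cage",d@[c,n],d@[-n,c])
print(rect(P,(.5477,.0925),.025,.046,.057)); print("sink",rect(P,(.6472,.1557),.035,.0575,.07))
go(.5477,.0925-.0014,.1,.07)
E
```

```text
time: 42.0
tool_pos: [0.5818, 0.1703, 0.0205]
eef_rot: [0.0, 0.999, 0.035, -0.001]
force: [-12.2, 0.5, 9.7]
opening: 0.0096
gripper_force: 60.8
time: 42.2
tool_pos: [0.5781, 0.1701, 0.0205]
eef_rot: [0.0, 0.999, 0.035, -0.001]
force: [-8.5, 3.3, 10.8]
opening: 0.0101
gripper_force: 60.8
time: 43.0
tool_pos: [0.5791, 0.1699, 0.1192]
eef_rot: [0.0, 0.999, 0.035, -0.001]
force: [0.6, -0.8, -0.2]
opening: 0.034
gripper_force: 0.0
([0.5738, 0.1709, 0.0116, 0.0116, -1.3525, 0.0536], 261)
cage -0.07215711213906024 0.020296580198424747
([0.5481, 0.0929, 0.0121, 0.0113, 0.9912, 0.0535], 269)
sink ([0.6474, 0.1554, 0.0435, 0.0121, 0.067, 0.0589], 1397)
shift [-0.0367, 0.0763, 0.019] roll -0.0 j6 1.03 rows>= 2
```

```bash
python3 -m jog '[[-0.036,0.03,0,0],[-0.036,0.075,0.01,0],[-0.036,0.0755,0.02,0],[-0.036,0.0755,0.06,0],[-0.036,0.0755,0.095,0],[-0.036,0.0755,0.099,0],[-0.036,0.0755,0.099,0],[-0.036,0.0755,0.099,0]]' 0 60
python3 -m jog '[[0,0,0,0],[0,0,0,0],[0,0,0,0],[0,0,0,0],[0,0,0,0],[0,0,0,0],[0,0,0,0],[0,0,0,0]]' 1 60
```

```text
time: 43.85
tool_pos: [0.55, 0.093, 0.0222]
eef_rot: [-0.0, 0.999, 0.035, 0.001]
force: [-0.0, 0.1, -0.1]
opening: 0.0858
gripper_force: 0.0
time: 44.65
tool_pos: [0.5491, 0.0924, 0.0216]
eef_rot: [0.0, 0.999, 0.035, 0.0]
force: [-2.9, -0.4, 5.8]
opening: 0.0099
gripper_force: 58.6
```

```bash
python3 -m jog '[[0,-0.004,0,0],[0.0005,-0.008,0,0],[0.0015,-0.012,0,0],[0.0035,-0.017,0,0],[0.006,-0.021,0,0],[0.009,-0.025,0,0],[0.013,-0.0285,0,0],[0.017,-0.0315,0,0],[0.0215,-0.0335,0,0],[0.028,-0.0355,0,0],[0.031,-0.036,0,0],[0.034,-0.036,0,0],[0.037,-0.036,0,0],[0.038,-0.036,0,0],[0.038,-0.036,0,0]]'
python3 -m jog '[[0,0,0,0],[0,0,0,0],[0,0,-0.02,0],[0,0,-0.06,0],[0,0,-0.1,0],[0,0,-0.1,0],[0,0,-0.1,0],[0,0,-0.1,0]]' 0.6
python3 - <<'E'
from h import *
p,P=shot("wrist","w20.png"); c,n=np.cos(.07),np.sin(.07)
for q in ((.5760,.171),(.5788,.131)):
    r=rect(P,q,.018,.046,.057); print(r); d=np.array(r[0][:2])-[.6472,.1557]; print("cage",d@[c,n],d@[-n,c])
print("sink",rect(P,(.6472,.1557),.035,.0575,.07))
e=np.array([.6472,.1557])+np.array([-.115*c,-.115*n]); go(e[0],e[1]-.0014,.1,.07)
E
```

```text
time: 46.15
tool_pos: [0.5841, 0.1308, 0.0212]
eef_rot: [0.0, 0.999, 0.035, -0.0]
force: [-3.4, -1.7, 6.3]
opening: 0.0094
gripper_force: 59.9
time: 46.95
tool_pos: [0.5839, 0.131, 0.1203]
eef_rot: [0.0, 0.999, 0.035, -0.001]
force: [-1.1, 0.2, -0.1]
opening: 0.0339
gripper_force: 0.0
([0.5739, 0.1708, 0.0115, 0.0113, -1.4129, 0.0536], 263)
cage -0.07206435132376868 0.02018983081366568
([0.5793, 0.1312, 0.0115, 0.0114, -0.0542, 0.0536], 259)
cage -0.06944731267696719 -0.019690880171986874
sink ([0.6475, 0.1553, 0.0433, 0.0121, 0.0716, 0.0588], 1354)
shift [-0.0501, -0.0189, 0.0201] roll 0.0 j6 1.09 rows>= 2
```

Right post is at its stop (−69.4 mm). The left was pulled back 2.5 mm as I relaxed before release, so I'll push both posts together with the half-open fingertips.

```bash
python3 -m jog '[[-0.03,-0.012,0,0],[-0.05,-0.019,0.01,0],[-0.05,-0.019,0.04,0],[-0.05,-0.019,0.08,0],[-0.05,-0.019,0.098,0],[-0.05,-0.019,0.098,0],[-0.03,-0.019,0.098,0],[-0.025,-0.019,0.098,0],[-0.022,-0.019,0.098,0],[-0.022,-0.019,0.098,0]]' 0.6
python3 -m jog '[[0.001,0,0,0],[0.002,0,0,0],[0.003,0,0,0],[0.003,0,0,0]]'
python3 - <<'E'
from h import *
s=status.read_state();d=s["tool_pos"][:2]-np.array([.6472,.1557]);c,n=np.cos(.07),np.sin(.07)
print("cage xy",d@[c,n],d@[-n,c],yaw(),s["force"],s["opening"])
E
```

```text
time: 48.0
tool_pos: [0.5613, 0.1484, 0.0235]
eef_rot: [-0.0, 0.999, 0.035, 0.0]
force: [-1.0, 0.8, -0.0]
opening: 0.0339
gripper_force: 0.0
time: 48.4
tool_pos: [0.5626, 0.1482, 0.0231]
eef_rot: [0.0, 0.999, 0.035, -0.001]
force: [-6.1, 0.2, 4.3]
opening: 0.0342
gripper_force: 3.0
cage xy -0.0849052098861947 -0.001524132228058287 0.06993595598943113 [-6.10710055  0.18234152  4.30980472] 0.03419939349657753
```

```bash
python3 -m jog '[[0.001,0,0,0],[0.002,0,0,0],[0.003,0,0,0],[0.003,0,0,0]]'
python3 -m jog '[[0.001,0,0,0],[0.002,0,0,0],[0.003,0,0,0],[0.003,0,0,0]]'
```

```text
time: 48.8
tool_pos: [0.5629, 0.1478, 0.0226]
eef_rot: [0.001, 0.999, 0.035, -0.003]
force: [-15.0, 3.5, 9.8]
opening: 0.0338
gripper_force: 7.7
time: 49.2
tool_pos: [0.5631, 0.1474, 0.0223]
eef_rot: [0.002, 0.999, 0.034, -0.006]
force: [-25.2, 4.5, 16.1]
opening: 0.0339
gripper_force: 12.6
```

Both posts are hard against their stops, so I'll back off and look.

```bash
python3 -m jog '[[-0.01,0,0,0],[-0.03,0,0,0],[-0.035,0,-0.02,0],[-0.035,0,-0.07,0],[-0.035,0,-0.12,0],[0,0,-0.17,0],[0,0,-0.2,0],[0,0,-0.2,0],[0,0,-0.2,0],[0,0,-0.2,0]]'
python3 - <<'E'
from h import *
p,P=shot("wrist","w21.png"); c,n=np.cos(.07),np.sin(.07)
for q in ((.5760,.171),(.5788,.131)):
    r=rect(P,q,.018,.046,.057); d=np.array(r[0][:2])-[.6472,.1557]; print("cage",d@[c,n],d@[-n,c])
r=rect(P,(.6472,.1557),.035,.0575,.07);d=np.array(r[0][:2])-[.6472,.1557]; print("sink",r,d@[c,n],d@[-n,c])
r=rect(P,(.647,-.169),.025,.05,.075); print("tray grip",r)
t,T=shot("top","top4.png"); print("tray grip top",rect(T,(.65,-.169),.025,.05,.075))
cv2.imwrite("pics/fin.png",np.vstack([cv2.resize(p[:,:,::-1],(512,384))[:300],t[100:300,:,::-1]]))
E
```

```text
time: 50.2
tool_pos: [0.5693, 0.1489, 0.2221]
eef_rot: [0.0, 0.999, 0.035, -0.001]
force: [0.2, 0.6, 0.1]
opening: 0.0342
gripper_force: 0.0
cage -0.06955648525366792 0.020214483895372504
cage -0.06944731267696719 -0.019690880171986874
sink ([0.6472, 0.1551, 0.0434, 0.0114, 0.0624, 0.059], 641) -4.1965708402520864e-05 -0.0005985306001519849
tray grip None
tray grip top ([0.6489, -0.1691, 0.0288, 0.0077, -1.5552, 0.0598], 28)
```

View pics/fin.png

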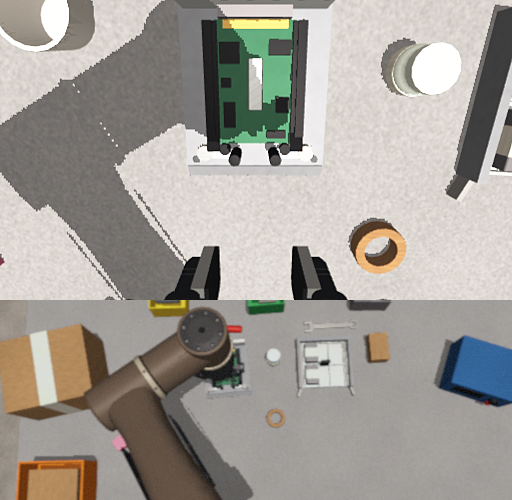

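The board is seated with both levers in: posts at (236,155) and (275,155), both at cage x ≈ −69.5 mm. The tray is home with both packs, seen at (323,360) in the lower panel. Handing in.

```bash
python3 -c "
from workcell import close_job
print(close_job())"
```

```text
the job is handed in; nothing more can be done
None
```

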